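# Load the die carousel from the ejector rack

### The job

Press the rack's spring ejector slide fully home so that it pushes all the die blocks out of the slots, and let it spring back. Then load the carousel: seat one die flat in the pocket at the loading point (by the small post) and turn the wheel one click clockwise before the next, until every die block that was in the rack is loaded and the last one too has been turned one click on. Leave the wheel resting on its click, and leave the tape roll and the tape measure alone.

Things in the scene. Friction and masses are not known exactly. Their poses are not given: they have to be found in the camera images.
- die_1: steel die block 40 x 60 x 22 mm high with a round boss (16 mm across, 8 mm high) on top, 0.25 kg; origin at the centre of its underside, z up. MIND: its sides are turned +0.314 rad (18 deg) about z from its axes: the 40 mm way points 0.314 rad counterclockwise of its x axis, the 60 mm way likewise of its y. At first in a slot, long way along it. Three or four of the dies are there; an absent one reads None
- die_2: die block like die_1
- die_3: die block like die_1
- die_4: die block like die_1
- rack: fixed ejector rack, grey, 272 mm wide (its y) and 184 mm deep (its x), with four slots side by side (44 mm wide, at y = -102, -34, +34, +102 mm) under a clear roof whose top is 39 mm above the table; origin on the table, z up. The dies lie on the table in them, centred about x = -36 mm, their front ends just showing. Slots are open at the front, x = -58 mm; its -x side faces the robot. Pushed out, the dies lie on the table before the slots, centred at about x = -116 mm
- ejector (a joint): travel in m of the spring ejector slide behind the slots, which pushes all the dies out together: 0 = sprung back, 0.090 = fully home against its stop. It moves toward the rack's -x (toward the robot); the spring takes about 1.5 N at the start and 6 N at full travel, plus about 1.5 N per die, and drives the slide back when let go
- ejector_pad (a point): centre of the rubber pad on the rear face (rack's +x side) of the slide's upright plate, 65 mm above the table; the plate is 70 mm wide, 15 mm thick with its pad, and reaches from 20 to 80 mm above the table. Press the pad toward the rack's -x. It moves with the slide; axes are the rack's. Behind the plate there is only a rail 34 mm high
- carousel: fixed base of the carousel; origin on the table under the wheel's axis, z up. A small post (36 mm high, 156 mm from the axis) on its -x side marks the loading point. The wheel has six pockets 60 deg apart, 46 mm wide and 66 mm long inside (long side to the axis), with walls 7 mm high and 5 mm thick, close round a die: hold it by its upper half, more than 7 mm above its underside
- wheel (a joint): angle in rad of the carousel wheel (266 mm across, top 28 mm above the table); grows as the wheel turns CLOCKWISE seen from above. 0 at the start, one click = 1.047 (60 deg); a spring detent of about 0.2 N m draws it to the nearest click. Stops at -0.3 and 4.6
- wheel_handle (a point): top centre of the black bar handle on the wheel's axis: bar 70 mm long (along this point's x), 14 mm wide (its y), from 40 to 71 mm above the table; turns with the wheel. It stands on a hub 68 mm across
- station (a point): loading point, fixed on the base 88 mm from the axis by the marker post: where the underside centre of a seated die is (on the pocket floor, 28 mm above the table). Axes are the carousel's. A die fits with its long side along the radius, either way round
- rest1 (a point): like station, fixed, one click clockwise beyond it: where a pocket stands one click after it was at the station (axes are the carousel's, the pocket's long side points to the axis)
- rest2 (a point): like rest1, two clicks beyond the station
- rest3 (a point): like rest1, three clicks beyond the station
- rest4 (a point): like rest1, four clicks beyond the station
- pocket3 (a point): floor centre of the pocket that comes to the station after three clicks; turns with the wheel
- tape_clear: bystander: roll of clear tape 90 mm across, 24 mm high, lying behind the work; origin under its centre
- tape_measure: bystander: yellow tape measure 72 x 78 x 61 mm behind the work; origin under its centre

How it is judged:
By the outcome, as a careful person would: the job done as asked, in the order asked, and still so for the second after the job is handed in, with the robot touching nothing.
Of die_1, die_2, die_3, die_4 only 3 to 4 are there at a start; the rules pass over those that are not, and their reading is None.
At some moment in a run one of die_1, die_2, die_3, die_4 may be knocked a few centimetres aside while the robot is not near it.
Once in a run the grip may slacken for a moment while it holds something.
It also fails if it takes over 210 s, if anything falls off the work surface, if the arm or the gripper's body presses on something with over 40 N, if the wrist force passes 120 N, or if a joint passes its speed limit or range.

### The arm

A 6-joint arm with a two-finger parallel gripper is mounted at the origin on a cart in front of the work surface, level with it; the furniture and walls round the work are solid. World frame = base frame: x ahead of the robot, y to its left, z up, the work surface at z = 0. Lengths are in m, angles in degrees, forces in N, time in s.
With the tool pointing down it reaches from about 0.375 to 0.9 m from the base axis. Payload 3.1 kg.
Tool frame: the origin (TCP) lies where the fingers leave the gripper's body, on its centre line; the fingertips stand 70 mm ahead of it and the grasp point (between the pads) lies 51 mm ahead of it; z points along the fingers, y is the line along which they close (so a half turn about z gives the same grasp; the last joint's range is limited). The gripper opens to 87 mm and grips with 3 to 60 N. Pads are 19 mm wide; open, the fingers measure 117 mm over their backs; the gripper's body (75 mm by 190 mm) begins 51 mm behind the grasp point.
Start: joints at [-79.784, 30.224, 82.088, -0, 67.689, -10.227], TCP at [0.218, -0.586, 0.292] pointing down, gripper open.
Joint ranges: [-176.69, 176.69], [-43.24, 126.21], [12.49, 139.97], [-82, 262], [0, 151.66], [-163.58, 163.58]. Speed limits (degrees/s): [159.86, 159.86, 180, 180, 180, 180].

### API

Orientations are given as [roll, pitch, yaw] about the fixed x, y, z axes, in that order (R = Rz(yaw) Ry(pitch) Rx(roll)).
In Python, from rig import arm, imaging, nets gives the robot as it stands. The module is installed in compiled form; this text tells all that it offers.
- The arm moves only by the tool play_rows, never from a script. Its argument "increments" is a list of rows, each an object of numbers: "tx", "ty", "tz": the shift along the tool's x, y, z in cm; "rx", "ry", "rz": the turn, a rotation vector about the tool's x, y, z in degrees. In form: [{"tx": .., "ty": .., "tz": .., "rx": .., "ry": .., "rz": ..}, ...]. A call has 1 to 12 rows; each row shifts and turns the commanded pose from where the row before left it, along the tool's axes as they then stand; what a row does not reach is not made up. A row lasts 1/8 s, in which the tool goes at most 62.5 mm and 10.7 degrees, less where a joint would pass 70% of its speed; a pose out of reach is approached as far as the arm can. A call is refused whole if a number of a shift passes 6.25 or a number of a turn 10.7, either way. A call with a gripper value outside its range is refused whole. "jaw" is the gripper's target within -1 to 1 (fully open at 1, half-way at 0, shut at -1), set as the call begins (left out, the last holds). The fingers move at their own pace and stop on an object; "force" is the grip in N (left out, the last holds). Time passes only in rows, so rows that do not move let the fingers close. It gives the time, the measured TCP pose, the force, the opening and the grip force at its end, in the units of the state.
- arm.state(): the state, without advancing time (a new reading comes with each control period).
- imaging.capture(name): name is "scene" or "top" or "wrist"; returns a dict with "color" (384x512x3 uint8, red, green, blue), "K" (3x3 intrinsics, pixels), "world_from_camera" (4x4, takes a point from camera to world coordinates). Camera axes: x right, y down, z forward; pixel columns grow to the right and rows downward; lengths in m; the calibration is good to about 2 mm. The wrist camera is an equidistant fisheye: a pixel r from the principal point sees the ray r / f radians off the axis. A picture is of the moment at which its call begins. There is no depth.
- arm.close_job(): hands the job in; it is judged then, once.
Trained networks look in a picture, given as the dict that the camera call returned (one of the last four; its "shot" number tells which), for a name from the list of things; names that differ only in an ending like _2 or _b are one class to them, and where a whole thing is asked for, a point or a joint stands for the part that bears it (a point fixed in the world has none). Each returns a list of dicts, best first, with "confidence" (0 to 1); they miss things now and then, are a little off and sometimes report something else, mostly with a low value. They report only what shows in the picture. A call takes as long as a camera call.
- nets.find_in(query, picture): "extent" ([centre column, centre row, width, height] in pixels, round what is visible of it).
- nets.place_of(query, picture): "position" ([column, row] in pixels: a listed point, or the origin of a listed thing).
The state is a dict: "time": time; "qpos": joint angles; "qvel": joint speeds; "joint_torque": joint torques, N m; "tcp_pos": TCP position; "eef_rot": TCP orientation; "wrist_force": force on the tool from outside, world axes, zero at the start; "wrist_torque": the same for the moment, N m; "opening": opening from 0.0 (shut) to 1.0 (fully open); "finger_force": force on a finger pad.
Only numpy, scipy, OpenCV 4.12 (cv2) and the standard library are available. Lean on these libraries where they do the work, as an engineer would, in place of code of your own. Each camera call takes 0.05 s, during which the arm holds its last target. There are 200 camera calls.

## Working session

There is one attempt and no reset: what is moved stays moved. The work goes in short steps, Python scripts to look and compute and a tool call to move; the robot and the scene stay as the last step left them, time stands still between calls to the robot, and variables do not carry over. Pictures are saved under pics/ and viewed, at most 14 in all, crops included, and the job is handed in when it is done.

Besides the shell and the picture viewer there is one more tool, called after "Request:" by a JSON object that holds its "method" and its "body". play_rows: Moves the arm, as the interface text tells. Its arguments: {"type":"object","properties":{"increments":{"type":"array","items":{"type":"object","properties":{"tx":{"type":"number"},"ty":{"type":"number"},"tz":{"type":"number"},"rx":{"type":"number"},"ry":{"type":"number"},"rz":{"type":"number"}}}},"jaw":{"type":"number"},"force":{"type":"number"}},"required":["increments"]}

```bash
mkdir -p pics
cat > h.py <<'E'
import numpy as np, cv2
from rig import arm, imaging, nets
def cap(n,save=None):
    p=imaging.capture(n)
    if save: cv2.imwrite('pics/'+save+'.png',p['color'][:,:,::-1])
    return p
def w(p,uv,z):
    K=p['K'];T=np.array(p['world_from_camera'])
    d=T[:3,:3]@(np.linalg.inv(K)@np.array([uv[0],uv[1],1.]))
    o=T[:3,3];return o+d*(z-o[2])/d[2]
def proj(p,X):
    T=np.linalg.inv(np.array(p['world_from_camera']));c=T[:3,:3]@np.array(X)+T[:3,3];q=p['K']@c;return q[:2]/q[2]
E
python3 - <<'E'
from h import *
s=arm.state();print(s['time'],s['tcp_pos'],s['eef_rot'],s['opening'])
t=cap('top','top0');c=cap('scene','scene0')
for n,p in(('top',t),('scene',c)):
    print(n,np.round(p['world_from_camera'],3).tolist(),np.round(p['K'],1).tolist())
    for q,z in(('die_1',0),('rack',0),('ejector_pad',.065),('carousel',0),('wheel_handle',.071),('station',.028),('rest1',.028),('rest3',.028),('pocket3',.028),('tape_clear',0),('tape_measure',0)):
        for r in nets.place_of(q,p)[:5]:
            print(q,round(r['confidence'],2),np.round(r['position'],1),np.round(w(p,r['position'],z),3))
E
```

```text
0.0 [ 0.21822479 -0.58504623  0.29128506] [-1.79878468e+02 -2.30363712e-02  2.04416977e+01] 1.0016086028468818
top [[-0.003, -0.984, 0.181, 0.436], [-1.0, 0.005, 0.009, -0.04], [-0.01, -0.181, -0.984, 1.026], [0.0, 0.0, 0.0, 1.0]] [[361.4, 0.0, 261.8], [0.0, 361.4, 192.6], [0.0, 0.0, 1.0]]
die_1 0.58 [212.4 231. ] [0.515 0.11  0.   ]
die_1 0.52 [237.8 226.3] [0.528 0.039 0.   ]
die_1 0.51 [167.1 234.1] [0.507 0.239 0.   ]
die_1 0.21 [249.4 153.2] [0.743 0.006 0.   ]
rack 0.75 [203.6 218. ] [0.552 0.136 0.   ]
ejector_pad 0.7 [314.3 241.7] [ 0.481 -0.168  0.065]
ejector_pad 0.63 [193.6 173.8] [0.666 0.156 0.065]
ejector_pad 0.56 [211.1 228.9] [0.516 0.105 0.065]
carousel 0.78 [313.9 213.7] [ 0.563 -0.178  0.   ]
wheel_handle 0.85 [319.9 206.7] [ 0.573 -0.185  0.071]
station 0.69 [315.5 243.7] [ 0.477 -0.176  0.028]
rest1 0.83 [343.4 197. ] [ 0.606 -0.258  0.028]
rest1 0.76 [285.8 224.9] [ 0.529 -0.096  0.028]
rest1 0.64 [289.1 192.7] [ 0.619 -0.107  0.028]
rest1 0.56 [315.7 178.3] [ 0.66  -0.182  0.028]
rest3 0.83 [343.4 197. ] [ 0.606 -0.258  0.028]
rest3 0.76 [285.8 224.9] [ 0.529 -
[... 984 characters left out ...]
.065]
carousel 0.64 [305.  190.4] [ 0.567 -0.173  0.   ]
wheel_handle 0.74 [307.2 164.3] [ 0.579 -0.187  0.071]
station 0.86 [331.4 198.3] [ 0.486 -0.171  0.028]
rest1 0.87 [294.4 202.4] [ 0.541 -0.097  0.028]
rest1 0.68 [282.9 165.8] [ 0.65  -0.181  0.028]
rest1 0.65 [315.4 159.2] [ 0.607 -0.263  0.028]
rest1 0.62 [271.5 186.1] [ 0.619 -0.101  0.028]
rest3 0.87 [294.4 202.4] [ 0.541 -0.097  0.028]
rest3 0.68 [282.9 165.8] [ 0.65  -0.181  0.028]
rest3 0.65 [315.4 159.2] [ 0.607 -0.263  0.028]
rest3 0.62 [271.5 186.1] [ 0.619 -0.101  0.028]
pocket3 0.63 [287.1 162.9] [ 0.65  -0.198  0.028]
tape_clear 0.94 [254.3 156. ] [ 0.756 -0.184  0.   ]
tape_measure 0.73 [207.7 193.7] [0.734 0.009 0.   ]
```

Run:
```python
import cv2
a=cv2.imread('pics/top0.png')[110:290,130:390];cv2.imwrite('pics/top0c.png',cv2.resize(a,None,fx=3,fy=3,interpolation=cv2.INTER_CUBIC))
a=cv2.imread('pics/scene0.png')[120:370,110:410];cv2.imwrite('pics/scene0c.png',cv2.resize(a,None,fx=2.4,fy=2.4,interpolation=cv2.INTER_CUBIC))
```

```text
(no output)
```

View pics/top0c.png

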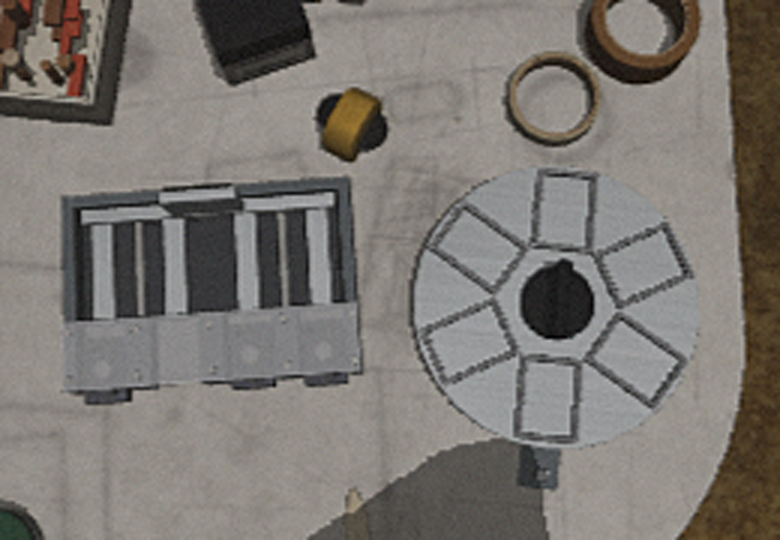

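View pics/scene0c.png

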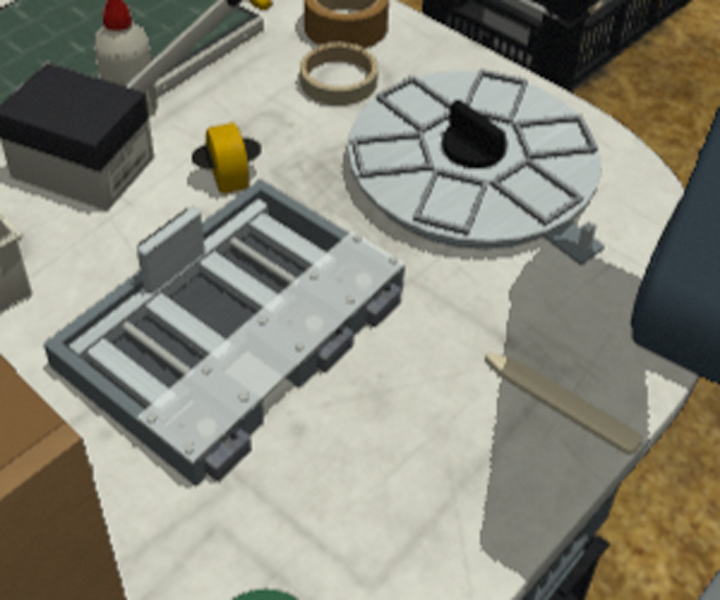

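Three dies (slots at left, third and fourth; the second slot is empty). The pixel positions are in the top crop, where the rack front runs from (65,392) to (362,372). Next I'll measure the rack and carousel geometry.

```bash
cat >> h.py <<'E'
import json
def plan(x,y,z,yaw,start=None,maxt=5.0,maxr=10.0):
    """rows (tool frame, tool down) from measured pose (or start=(x,y,z,yaw)) to the target"""
    if start is None:
        s=arm.state();start=(*s['tcp_pos'],s['eef_rot'][2])
    p=np.array(start[:3],float);q=start[3];T=np.array([x,y,z],float)
    dy=(yaw-q+180)%360-180 if abs(yaw-q)>360 else yaw-q
    n=max(1,int(np.ceil(max(np.linalg.norm(T-p)*100/maxt,abs(dy)/maxr))))
    rows=[]
    for i in range(n):
        d=(T-p)/(n-i)*100;c,s_=np.cos(np.radians(q)),np.sin(np.radians(q))
        r=dict(tx=round(d[0]*c+d[1]*s_,2),ty=round(d[0]*s_-d[1]*c,2),tz=round(-d[2],2),rz=round(-(yaw-q)/(n-i),1))
        p=p+np.array([r['tx']*c+r['ty']*s_,r['tx']*s_-r['ty']*c,-r['tz']])/100;q-=r['rz'];rows.append(r)
    print(json.dumps(rows).replace(' ',''));return (*p,q)
E
python3 - <<'E'
from h import *
t=cap('top')
f=lambda u,v,z:np.round(w(t,(130+u/3,110+v/3),z),3)
print('roof front',f(68,392,.039),f(362,372,.039),'roof back',f(64,320,.039),f(357,301,.039),'back',f(65,197,.03),f(350,180,.03))
print('plate top rear',f(160,190,.08),f(236,184,.08))
print('box',f(232,84,0),f(312,54,0),'ruler',f(352,490,0))
print('wheel extremes L,R',f(412,305,.028),f(700,310,.028),'top,bot',f(556,167,.028),f(556,447,.028))
print('pocket station corners',[f(*a,.035) for a in((525,360),(579,358),(577,440),(516,436))])
print('handle',f(565,262,.071),f(557,336,.071))
E
```

```text
roof front [0.486 0.267 0.039] [0.503 0.    0.039] roof back [0.552 0.274 0.039] [0.568 0.005 0.039] back [0.67  0.282 0.03 ] [0.685 0.013 0.03 ]
plate top rear [0.664 0.18  0.08 ] [0.669 0.112 0.08 ]
box [0.791 0.131 0.   ] [0.822 0.052 0.   ] ruler [0.398 0.011 0.   ]
wheel extremes L,R [ 0.566 -0.045  0.028] [ 0.56  -0.311  0.028] top,bot [ 0.697 -0.183  0.028] [ 0.436 -0.175  0.028]
pocket station corners [array([ 0.514, -0.148,  0.035]), array([ 0.516, -0.197,  0.035]), array([ 0.442, -0.193,  0.035]), array([ 0.446, -0.138,  0.035])]
handle [ 0.598 -0.182  0.071] [ 0.532 -0.173  0.071]
```

Run:
```python
from h import *
plan(.50,-.16,.30,4,maxt=6)
```

```text
[{"tx":4.58,"ty":-3.34,"tz":-0.09,"rz":1.8},{"tx":4.48,"ty":-3.48,"tz":-0.09,"rz":1.8},{"tx":4.37,"ty":-3.62,"tz":-0.08,"rz":1.8},{"tx":4.25,"ty":-3.75,"tz":-0.09,"rz":1.8},{"tx":4.13,"ty":-3.89,"tz":-0.08,"rz":1.8},{"tx":4.0,"ty":-4.01,"tz":-0.09,"rz":1.9},{"tx":3.87,"ty":-4.15,"tz":-0.08,"rz":1.8},{"tx":3.74,"ty":-4.26,"tz":-0.09,"rz":1.9},{"tx":3.59,"ty":-4.39,"tz":-0.08,"rz":1.8}]
```

Request:
{"method": "play_rows", "body": {"increments": [{"tx":4.58,"ty":-3.34,"tz":-0.09,"rz":1.8},{"tx":4.48,"ty":-3.48,"tz":-0.09,"rz":1.8},{"tx":4.37,"ty":-3.62,"tz":-0.08,"rz":1.8},{"tx":4.25,"ty":-3.75,"tz":-0.09,"rz":1.8},{"tx":4.13,"ty":-3.89,"tz":-0.08,"rz":1.8},{"tx":4.0,"ty":-4.01,"tz":-0.09,"rz":1.9},{"tx":3.87,"ty":-4.15,"tz":-0.08,"rz":1.8},{"tx":3.74,"ty":-4.26,"tz":-0.09,"rz":1.9},{"tx":3.59,"ty":-4.39,"tz":-0.08,"rz":1.8},{}], "jaw": -1}}

```text
invalid input
```

Run:
```python
from h import *
s=arm.state();print(s['tcp_pos'],s['eef_rot'])
p=cap('wrist','wr1');print(np.round(p['world_from_camera'],3).tolist(),p['K'].tolist())
cv2.imwrite('pics/wr1b.png',cv2.resize(cv2.imread('pics/wr1.png'),None,fx=1.5,fy=1.5,interpolation=cv2.INTER_CUBIC))
```

```text
[ 0.21832742 -0.58560486  0.29225493] [ 1.79998326e+02 -2.17732975e-03  2.04403007e+01]
[[0.349, -0.897, -0.272, 0.293], [-0.937, -0.334, -0.102, -0.559], [0.0, 0.29, -0.957, 0.384], [0.0, 0.0, 0.0, 1.0]] [[297.3186396354542, 0.0, 257.08336985376303], [0.0, 297.3186396354542, 195.31476864762735], [0.0, 0.0, 1.0]]
```

View pics/wr1b.png

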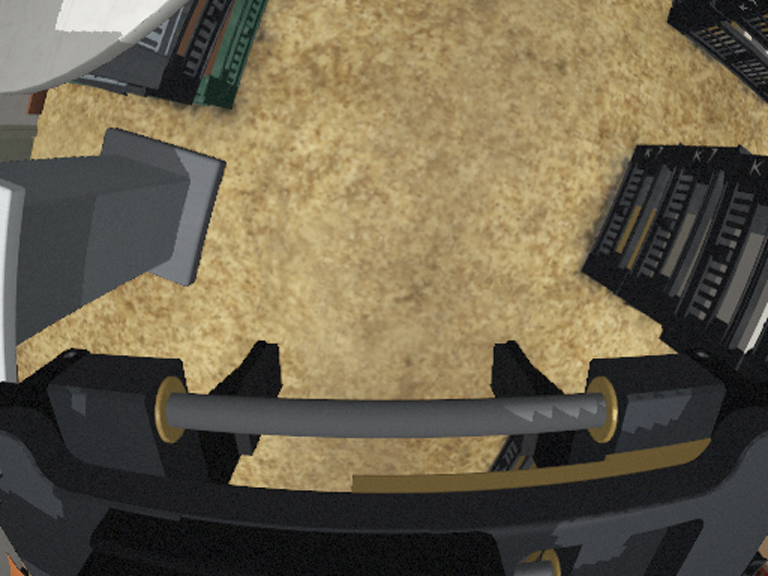

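The move was refused, probably because of the empty row. This view shows the floor, with the gripper along the bottom. I'll retry using an explicit zero row.

Request:
{"method": "play_rows", "body": {"increments": [{"tx":4.58,"ty":-3.34,"tz":-0.09,"rz":1.8},{"tx":4.48,"ty":-3.48,"tz":-0.09,"rz":1.8},{"tx":4.37,"ty":-3.62,"tz":-0.08,"rz":1.8},{"tx":4.25,"ty":-3.75,"tz":-0.09,"rz":1.8},{"tx":4.13,"ty":-3.89,"tz":-0.08,"rz":1.8},{"tx":4.0,"ty":-4.01,"tz":-0.09,"rz":1.9},{"tx":3.87,"ty":-4.15,"tz":-0.08,"rz":1.8},{"tx":3.74,"ty":-4.26,"tz":-0.09,"rz":1.9},{"tx":3.59,"ty":-4.39,"tz":-0.08,"rz":1.8},{"tx":0}], "jaw": -1, "force": 30}}

```text
invalid input
```

```bash
cat >> h.py <<'E'
def ww(p,uv,z):
    "wrist fisheye pixel to plane z"
    K=p['K'];T=np.array(p['world_from_camera']);a=np.array([(uv[0]-K[0,2])/K[0,0],(uv[1]-K[1,2])/K[1,1]]);r=np.linalg.norm(a)
    d=T[:3,:3]@np.array([*(a/max(r,1e-9)*np.sin(r)),np.cos(r)]);o=T[:3,3];return o+d*(z-o[2])/d[2]
def wp(p,X):
    K=p['K'];T=np.linalg.inv(np.array(p['world_from_camera']));c=T[:3,:3]@np.array(X)+T[:3,3]
    n=np.hypot(c[0],c[1]);th=np.arctan2(n,c[2]);return K[:2,2]+K[0,0]*th*c[:2]/n
E
python3 - <<'E'
from h import *
s=arm.state();print(s['time'],s['tcp_pos'],s['eef_rot'])
p=cap('wrist','wr2')
cv2.imwrite('pics/wr2b.png',cv2.resize(cv2.imread('pics/wr2.png'),None,fx=1.5,fy=1.5,interpolation=cv2.INTER_CUBIC))
for q,z in(('wheel_handle',.071),('carousel',0),('station',.028),('rest1',.028),('pocket3',.028),('ejector_pad',.065),('rack',0)):
    for r in nets.place_of(q,p)[:4]: print(q,round(r['confidence'],2),np.round(r['position'],1),np.round(ww(p,r['position'],z),3))
E
```

```text
1.3 [ 0.21831763 -0.58560245  0.29224641] [-1.79999130e+02  8.82381967e-06  2.04438860e+01]
```

View pics/wr2b.png

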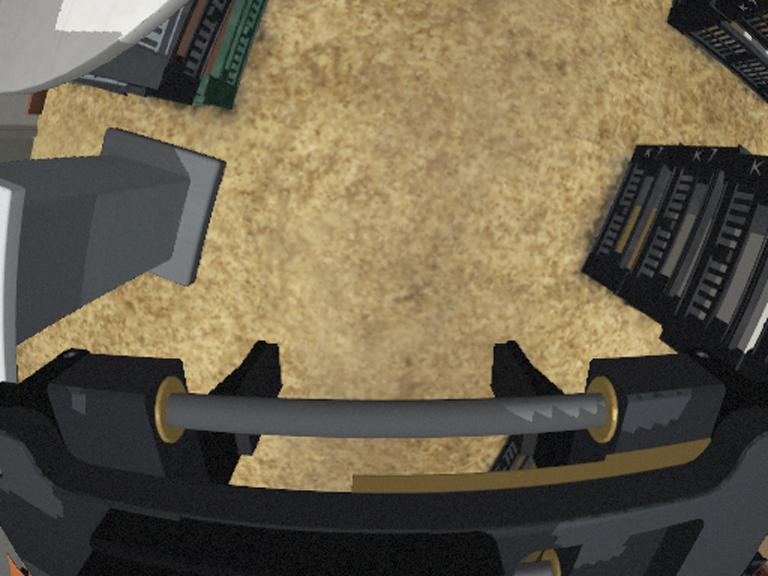

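Still the same view, so it was refused again. I'll try rows with all six keys.

Request:
{"method": "play_rows", "body": {"increments": [{"tx":4.58,"ty":-3.34,"tz":-0.09,"rx":0,"ry":0,"rz":1.8},{"tx":4.48,"ty":-3.48,"tz":-0.09,"rx":0,"ry":0,"rz":1.8},{"tx":4.37,"ty":-3.62,"tz":-0.08,"rx":0,"ry":0,"rz":1.8},{"tx":4.25,"ty":-3.75,"tz":-0.09,"rx":0,"ry":0,"rz":1.8},{"tx":4.13,"ty":-3.89,"tz":-0.08,"rx":0,"ry":0,"rz":1.8},{"tx":4.0,"ty":-4.01,"tz":-0.09,"rx":0,"ry":0,"rz":1.9},{"tx":3.87,"ty":-4.15,"tz":-0.08,"rx":0,"ry":0,"rz":1.8},{"tx":3.74,"ty":-4.26,"tz":-0.09,"rx":0,"ry":0,"rz":1.9},{"tx":3.59,"ty":-4.39,"tz":-0.08,"rx":0,"ry":0,"rz":1.8},{"tx":0,"ty":0,"tz":0,"rx":0,"ry":0,"rz":0}], "jaw": -1}}

```text
time: 2.95
tcp_pos: [0.5015, -0.1567, 0.3002]
eef_rot: [-180.0, -0.1, 4.4]
wrist_force: [-0.4, -1.0, -0.2]
opening: 0.019
finger_force: 0.0
```

```bash
sed -i "s/tz=round(-d\[2\],2),rz/tz=round(-d[2],2),rx=0,ry=0,rz/" h.py
python3 - <<'E'
from h import *
p=cap('wrist','wr2')
cv2.imwrite('pics/wr2b.png',cv2.resize(cv2.imread('pics/wr2.png'),None,fx=1.5,fy=1.5,interpolation=cv2.INTER_CUBIC))
for q,z in(('wheel_handle',.071),('station',.028),('rest1',.028),('pocket3',.028)):
    for r in nets.place_of(q,p)[:4]: print(q,round(r['confidence'],2),np.round(r['position'],1),np.round(ww(p,r['position'],z),3))
plan(.705,.148,.20,3.8,maxt=6)
E
```

```text
wheel_handle 0.7 [281.1 120.6] [ 0.569 -0.179  0.071]
wheel_handle 0.26 [222.6  73.6] [ 0.616 -0.113  0.071]
station 0.75 [266.5 191.7] [ 0.477 -0.172  0.028]
rest1 0.96 [294.2  52.4] [ 0.654 -0.191  0.028]
rest1 0.94 [347.1  99.3] [ 0.604 -0.262  0.028]
rest1 0.77 [225.5  75.1] [ 0.619 -0.111  0.028]
pocket3 0.77 [294.8  51.2] [ 0.655 -0.192  0.028]
[{"tx":3.23,"ty":-4.2,"tz":1.43,"rx":0,"ry":0,"rz":0.0},{"tx":3.23,"ty":-4.2,"tz":1.43,"rx":0,"ry":0,"rz":0.0},{"tx":3.24,"ty":-4.21,"tz":1.43,"rx":0,"ry":0,"rz":0.0},{"tx":3.23,"ty":-4.2,"tz":1.43,"rx":0,"ry":0,"rz":0.0},{"tx":3.24,"ty":-4.21,"tz":1.42,"rx":0,"ry":0,"rz":0.0},{"tx":3.23,"ty":-4.2,"tz":1.43,"rx":0,"ry":0,"rz":0.1},{"tx":3.23,"ty":-4.21,"tz":1.42,"rx":0,"ry":0,"rz":0.0}]
```

View pics/wr2b.png

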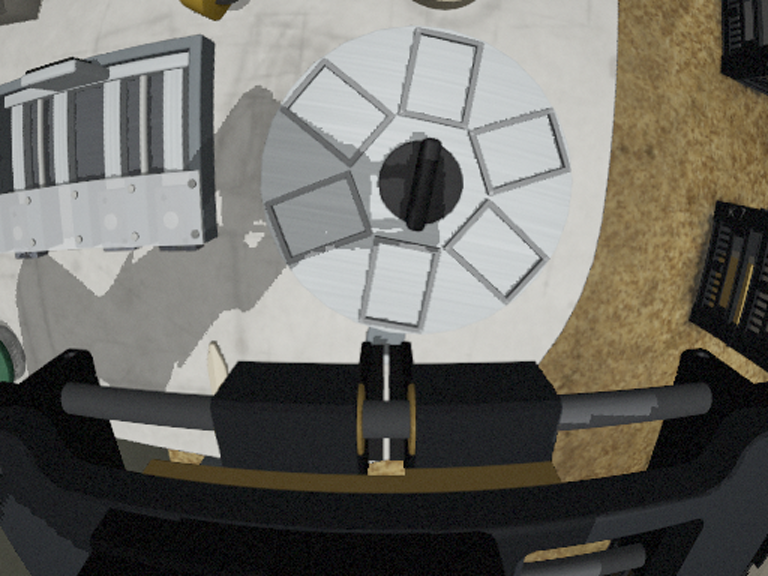

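The wheel is clear: handle bar from (432,140) to (417,228), station pocket corners around (376,237)–(420,331), far pocket around (416,28)–(468,128). I'll fit the axis while moving on to the ejector.

```bash
cat > fit.py <<'E'
from h import *
p=dict(K=np.array([[297.3186,0,257.0834],[0,297.3186,195.3148],[0,0,1]]))
p['world_from_camera']=imaging.capture('wrist')['world_from_camera']
S=[ww(p,np.array(a)/1.5,.035)[:2] for a in((376,237),(438,245),(420,331),(361,323))]
F=[ww(p,np.array(a)/1.5,.035)[:2] for a in((416,28),(483,42),(468,128),(401,117))]
L=[ww(p,np.array(a)/1.5,.035)[:2] for a in((349,172),(370,232),(294,262),(266,206))]
R=[ww(p,np.array(a)/1.5,.035)[:2] for a in((470,136),(554,109),(569,167),(490,194))]
m=[np.mean(x,0) for x in (S,F,L,R)]
for x in m: print(np.round(x,4))
a=(m[0]+m[1])/2;b=(m[2]+m[3])/2;d=m[1]-m[0];print('axis',a,b,'len',np.hypot(*d),'yaw',np.degrees(np.arctan2(d[1],d[0])))
d=m[3]-m[2];print(np.hypot(*d),np.degrees(np.arctan2(d[1],d[0]))+60)
h=[ww(p,np.array(q)/1.5,.071)[:2] for q in((432,139),(416,228))];print('handle',h,np.degrees(np.arctan2(*(h[0]-h[1])[::-1])))
E
python3 fit.py
```

```text
[ 0.4783 -0.1752]
[ 0.6507 -0.1974]
[ 0.5301 -0.1067]
[ 0.5985 -0.267 ]
axis [ 0.56446276 -0.18629885] [ 0.56428705 -0.18687389] len 0.17382251448770952 yaw -7.315857673081698
0.1742655237153293 -6.905956798969484
handle [array([ 0.59760848, -0.18903672]), array([ 0.5323173 , -0.18269489])] -5.5478203326758
```

Request:
{"method": "play_rows", "body": {"increments": [{"tx":3.23,"ty":-4.2,"tz":1.43,"rx":0,"ry":0,"rz":0},{"tx":3.23,"ty":-4.2,"tz":1.43,"rx":0,"ry":0,"rz":0},{"tx":3.24,"ty":-4.21,"tz":1.43,"rx":0,"ry":0,"rz":0},{"tx":3.23,"ty":-4.2,"tz":1.43,"rx":0,"ry":0,"rz":0},{"tx":3.24,"ty":-4.21,"tz":1.42,"rx":0,"ry":0,"rz":0},{"tx":3.23,"ty":-4.2,"tz":1.43,"rx":0,"ry":0,"rz":0.1},{"tx":3.23,"ty":-4.21,"tz":1.42,"rx":0,"ry":0,"rz":0},{"tx":0,"ty":0,"tz":0,"rx":0,"ry":0,"rz":0},{"tx":0,"ty":0,"tz":0,"rx":0,"ry":0,"rz":0}]}}

```text
time: 4.38
tcp_pos: [0.7047, 0.1481, 0.1996]
eef_rot: [180.0, 0.1, 3.9]
wrist_force: [0.0, 0.0, 0.1]
opening: 0.005
finger_force: 0.0
```

Run:
```python
from h import *
p=cap('scene','sc1');s=arm.state();print(s['tcp_pos'],s['eef_rot'],s['time'])
a=cv2.imread('pics/sc1.png')[100:340,100:400];cv2.imwrite('pics/sc1c.png',cv2.resize(a,None,fx=2.4,fy=2.4))
```

```text
[0.7047017  0.14761342 0.20007087] [1.79969010e+02 4.90702541e-02 3.83773520e+00] 4.425
```

View pics/sc1c.png

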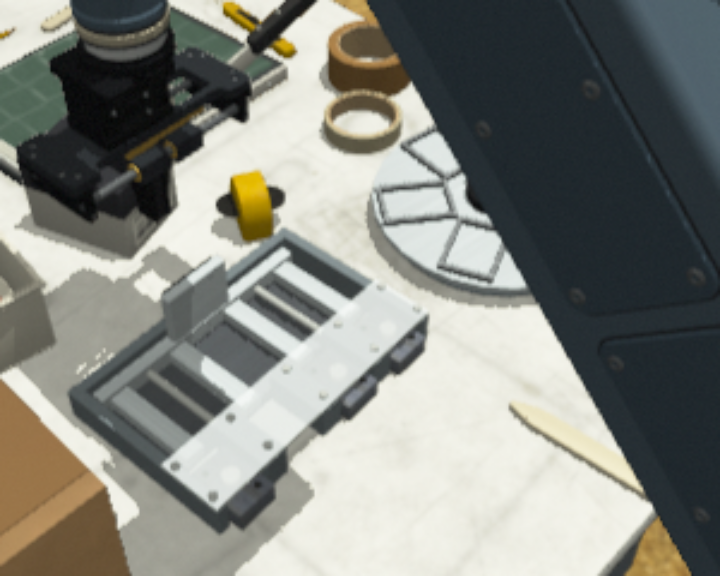

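Request:
{"method": "play_rows", "body": {"increments": [{"tx":0,"ty":0,"tz":3,"rx":0,"ry":0,"rz":0},{"tx":0,"ty":0,"tz":3,"rx":0,"ry":0,"rz":0},{"tx":0,"ty":0,"tz":2,"rx":0,"ry":0,"rz":0},{"tx":0,"ty":0,"tz":0,"rx":0,"ry":0,"rz":0}]}}

```text
time: 4.92
tcp_pos: [0.7039, 0.1482, 0.1187]
eef_rot: [180.0, 0.2, 3.9]
wrist_force: [-0.9, 1.1, 1.5]
opening: 0.007
finger_force: 0.0
```

Request:
{"method": "play_rows", "body": {"increments": [{"tx":-1,"ty":0,"tz":0,"rx":0,"ry":0,"rz":0},{"tx":-1,"ty":0,"tz":0,"rx":0,"ry":0,"rz":0},{"tx":-1,"ty":0,"tz":0,"rx":0,"ry":0,"rz":0},{"tx":-1,"ty":0,"tz":0,"rx":0,"ry":0,"rz":0},{"tx":-1,"ty":0,"tz":0,"rx":0,"ry":0,"rz":0},{"tx":-1,"ty":0,"tz":0,"rx":0,"ry":0,"rz":0},{"tx":-1,"ty":0,"tz":0,"rx":0,"ry":0,"rz":0},{"tx":-1,"ty":0,"tz":0,"rx":0,"ry":0,"rz":0}]}}

```text
time: 5.92
tcp_pos: [0.6291, 0.1443, 0.1216]
eef_rot: [-180.0, -0.7, 3.9]
wrist_force: [9.1, 1.8, -2.1]
opening: 0.003
finger_force: 4.4
```

Request:
{"method": "play_rows", "body": {"increments": [{"tx":-1,"ty":0,"tz":0,"rx":0,"ry":0,"rz":0},{"tx":-1,"ty":0,"tz":0,"rx":0,"ry":0,"rz":0},{"tx":-0.7,"ty":0,"tz":0,"rx":0,"ry":0,"rz":0},{"tx":-0.3,"ty":0,"tz":0,"rx":0,"ry":0,"rz":0},{"tx":-0.3,"ty":0,"tz":0,"rx":0,"ry":0,"rz":0},{"tx":0,"ty":0,"tz":0,"rx":0,"ry":0,"rz":0}]}}

```text
time: 6.68
tcp_pos: [0.5967, 0.1421, 0.1215]
eef_rot: [-180.0, -0.7, 3.9]
wrist_force: [8.4, 1.0, -2.4]
opening: 0.001
finger_force: 4.3
```

Request:
{"method": "play_rows", "body": {"increments": [{"tx":-0.3,"ty":0,"tz":0,"rx":0,"ry":0,"rz":0},{"tx":-0.3,"ty":0,"tz":0,"rx":0,"ry":0,"rz":0},{"tx":0,"ty":0,"tz":0,"rx":0,"ry":0,"rz":0}]}}

```text
time: 7.05
tcp_pos: [0.591, 0.1417, 0.1215]
eef_rot: [-180.0, -0.8, 3.9]
wrist_force: [8.2, 1.6, -4.1]
opening: 0.007
finger_force: 4.5
```

Request:
{"method": "play_rows", "body": {"increments": [{"tx":-0.3,"ty":0,"tz":0,"rx":0,"ry":0,"rz":0},{"tx":-0.3,"ty":0,"tz":0,"rx":0,"ry":0,"rz":0},{"tx":0,"ty":0,"tz":0,"rx":0,"ry":0,"rz":0}]}}

```text
time: 7.42
tcp_pos: [0.5896, 0.1416, 0.1218]
eef_rot: [-180.0, -1.4, 3.9]
wrist_force: [17.0, 3.1, -10.3]
opening: 0.005
finger_force: 8.5
```

The force jumped to 17 N, so the slide is at its stop. One small extra press, then retreat and lift.

Request:
{"method": "play_rows", "body": {"increments": [{"tx":-0.3,"ty":0,"tz":0,"rx":0,"ry":0,"rz":0},{"tx":0,"ty":0,"tz":0,"rx":0,"ry":0,"rz":0},{"tx":2,"ty":0,"tz":0,"rx":0,"ry":0,"rz":0},{"tx":2,"ty":0,"tz":0,"rx":0,"ry":0,"rz":0},{"tx":2,"ty":0,"tz":0,"rx":0,"ry":0,"rz":0},{"tx":2,"ty":0,"tz":0,"rx":0,"ry":0,"rz":0},{"tx":2,"ty":0,"tz":0,"rx":0,"ry":0,"rz":0},{"tx":2,"ty":0,"tz":0,"rx":0,"ry":0,"rz":0},{"tx":0,"ty":0,"tz":-5,"rx":0,"ry":0,"rz":0},{"tx":0,"ty":0,"tz":-5,"rx":0,"ry":0,"rz":0},{"tx":0,"ty":0,"tz":-4,"rx":0,"ry":0,"rz":0}]}}

```text
time: 8.8
tcp_pos: [0.6962, 0.1491, 0.2619]
eef_rot: [-180.0, 0.0, 4.0]
wrist_force: [-0.3, 0.1, -0.2]
opening: 0.006
finger_force: 0.0
```

Run:
```python
from h import *
s=arm.state();print(s['tcp_pos'],s['eef_rot'],s['time'])
plan(.40,.13,.28,-7+11,maxt=6)
```

```text
[0.69623065 0.14905794 0.26189703] [-1.79997660e+02  3.33459961e-02  3.95749151e+00] 8.8
[{"tx":-5.94,"ty":-0.03,"tz":-0.36,"rx":0,"ry":0,"rz":-0.0},{"tx":-5.94,"ty":-0.03,"tz":-0.36,"rx":0,"ry":0,"rz":-0.0},{"tx":-5.93,"ty":-0.03,"tz":-0.36,"rx":0,"ry":0,"rz":-0.0},{"tx":-5.94,"ty":-0.03,"tz":-0.37,"rx":0,"ry":0,"rz":-0.0},{"tx":-5.93,"ty":-0.02,"tz":-0.36,"rx":0,"ry":0,"rz":-0.0}]
```

Request:
{"method": "play_rows", "body": {"increments": [{"tx":-5.5,"ty":-0.03,"tz":-0.36,"rx":0,"ry":0,"rz":0},{"tx":-5.5,"ty":-0.03,"tz":-0.36,"rx":0,"ry":0,"rz":0},{"tx":-5.5,"ty":-0.03,"tz":-0.36,"rx":0,"ry":0,"rz":0},{"tx":-5.5,"ty":-0.03,"tz":-0.37,"rx":0,"ry":0,"rz":0},{"tx":-5.5,"ty":-0.02,"tz":-0.36,"rx":0,"ry":0,"rz":0},{"tx":0,"ty":0,"tz":0,"rx":0,"ry":0,"rz":0},{"tx":0,"ty":0,"tz":0,"rx":0,"ry":0,"rz":0}], "jaw": 0.29}}

```text
time: 9.68
tcp_pos: [0.4228, 0.1315, 0.2787]
eef_rot: [180.0, -0.1, 4.0]
wrist_force: [1.0, 0.7, -0.8]
opening: 0.628
finger_force: 0.0
```

Run:
```python
from h import *
s=arm.state();print(s['tcp_pos'],s['eef_rot'],s['time'],s['opening'])
p=cap('wrist','wr3');np.save('wr3T.npy',p['world_from_camera'])
cv2.imwrite('pics/wr3b.png',cv2.resize(cv2.imread('pics/wr3.png'),None,fx=1.5,fy=1.5,interpolation=cv2.INTER_CUBIC))
for q,z in(('die_1',0),('ejector_pad',.065)):
    for r in nets.place_of(q,p)[:4]: print(q,round(r['confidence'],2),np.round(r['position'],1),np.round(ww(p,r['position'],z),3))
```

```text
[0.42282951 0.13151669 0.27869809] [ 1.79996964e+02 -1.01545225e-01  3.95252961e+00] 9.675 0.6283805397455696
die_1 0.81 [180.1 160.4] [0.431 0.23  0.   ]
die_1 0.79 [339.3 160.1] [0.445 0.025 0.   ]
die_1 0.72 [281.  159.3] [0.44  0.101 0.   ]
```

View pics/wr3b.png

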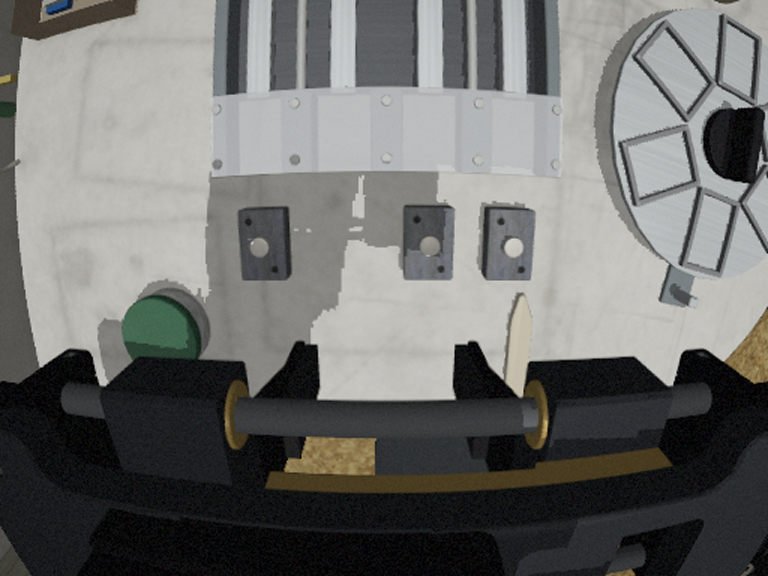

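All three dies are out, at about (264,245), (429,243) and (508,244). I'll measure their exact poses from a rectified crop.

```bash
cat >> h.py <<'E'
def rect(p,x0,x1,y0,y1,z,res=.0005):
    "rectified image: row = x from x1 down, col = y from y1 down"
    xs=np.arange(x1,x0,-res);ys=np.arange(y1,y0,-res);X,Y=np.meshgrid(xs,ys,indexing='ij')
    P=np.stack([X,Y,np.full_like(X,z)],-1).reshape(-1,3)
    T=np.linalg.inv(np.array(p['world_from_camera']));c=P@T[:3,:3].T+T[:3,3]
    n=np.hypot(c[:,0],c[:,1]);th=np.arctan2(n,c[:,2]);f=p['K'][0,0]
    m=(p['K'][:2,2]+f*(th/n)[:,None]*c[:,:2]).astype(np.float32).reshape(*X.shape,2)
    return cv2.remap(p['color'],m[...,0],m[...,1],cv2.INTER_LINEAR)
def dies(p,x0=.36,x1=.475,y0=-.04,y1=.29,thr=105,save=None):
    im=rect(p,x0,x1,y0,y1,.022);g=cv2.cvtColor(im,cv2.COLOR_RGB2GRAY)
    b=cv2.morphologyEx((g<thr).astype(np.uint8),cv2.MORPH_OPEN,np.ones((9,9)));b=cv2.morphologyEx(b,cv2.MORPH_CLOSE,np.ones((15,15)))
    out=[]
    for c in cv2.findContours(b,cv2.RETR_EXTERNAL,cv2.CHAIN_APPROX_NONE)[0]:
        (u,v),(a,e),ang=cv2.minAreaRect(c)
        if not 1500<cv2.contourArea(c)*1<20000: continue
        bx=cv2.boxPoints(((u,v),(a,e),ang));k=0 if np.hypot(*(bx[1]-bx[0]))>np.hypot(*(bx[2]-bx[1])) else 1
        d=bx[k+1]-bx[k];yaw=np.degrees(np.arctan2(-d[0],-d[1]));yaw=(yaw+90)%180-90
        out.append((x1-v*.0005,y1-u*.0005,yaw,min(a,e)*.5,max(a,e)*.5))
    if save: cv2.imwrite('pics/'+save+'.png',im[:,:,::-1])
    return out
E
python3 - <<'E'
from h import *
p=cap('wrist')
for d in dies(p,save='r3'): print(np.round(d,4))
b=np.array([[260,246],[430,245],[513,247]])/1.5
for q in b: print('boss',np.round(ww(p,q,.030),4))
s=arm.state();print(s['tcp_pos'],s['eef_rot'],s['time'])
E
```

```text
[ 0.4325  0.2295  4.0283 44.2917 61.7696]
[4.475e-01 4.650e-02 0.000e+00 1.700e+01 5.500e+01]
[ 0.4558  0.102   0.     34.     38.5   ]
boss [0.433  0.2305 0.03  ]
boss [0.4421 0.0964 0.03  ]
boss [0.446  0.0295 0.03  ]
[0.4238806  0.1314197  0.27816489] [-1.79999639e+02 -5.19676812e-02  3.93391733e+00] 9.875
```

Run:
```python
from h import *
e=plan(.446,.0292,.14,3.8,maxt=6);plan(.446,.0292,.081,3.8,start=e,maxt=2.5)
```

```text
[{"tx":0.5,"ty":3.45,"tz":4.61,"rx":0,"ry":0,"rz":0.0},{"tx":0.5,"ty":3.45,"tz":4.6,"rx":0,"ry":0,"rz":0.1},{"tx":0.51,"ty":3.45,"tz":4.61,"rx":0,"ry":0,"rz":0.0}]
[{"tx":0.0,"ty":-0.0,"tz":1.97,"rx":0,"ry":0,"rz":0.0},{"tx":0.0,"ty":-0.0,"tz":1.96,"rx":0,"ry":0,"rz":0.0},{"tx":0.0,"ty":-0.0,"tz":1.97,"rx":0,"ry":0,"rz":0.0}]
```

Request:
{"method": "play_rows", "body": {"increments": [{"tx":0.5,"ty":3.45,"tz":4.61,"rx":0,"ry":0,"rz":0},{"tx":0.5,"ty":3.45,"tz":4.6,"rx":0,"ry":0,"rz":0.1},{"tx":0.51,"ty":3.45,"tz":4.61,"rx":0,"ry":0,"rz":0},{"tx":0,"ty":0,"tz":0,"rx":0,"ry":0,"rz":0},{"tx":0,"ty":0,"tz":0,"rx":0,"ry":0,"rz":0}], "jaw": 0.32}}

```text
time: 10.5
tcp_pos: [0.4451, 0.0293, 0.14]
eef_rot: [-180.0, 0.0, 3.8]
wrist_force: [-0.2, 0.4, -0.4]
opening: 0.661
finger_force: 0.0
```

Run:
```python
from h import *
p=cap('wrist','wr4')
cv2.imwrite('pics/wr4b.png',cv2.resize(cv2.imread('pics/wr4.png')[150:384,120:400],None,fx=2.5,fy=2.5,interpolation=cv2.INTER_CUBIC))
s=arm.state();print(s['tcp_pos'],s['eef_rot'],s['time'],s['opening'])
plan(.446,.0292,.081,3.8,maxt=2.5)
```

```text
[0.4452219  0.02964888 0.14071549] [ 1.79989464e+02 -7.63133185e-02  3.86924120e+00] 10.55 0.6619924705106294
[{"tx":0.02,"ty":0.02,"tz":1.99,"rx":0,"ry":0,"rz":0.0},{"tx":0.03,"ty":0.02,"tz":1.99,"rx":0,"ry":0,"rz":0.0},{"tx":0.02,"ty":0.01,"tz":1.99,"rx":0,"ry":0,"rz":0.1}]
```

View pics/wr4b.png

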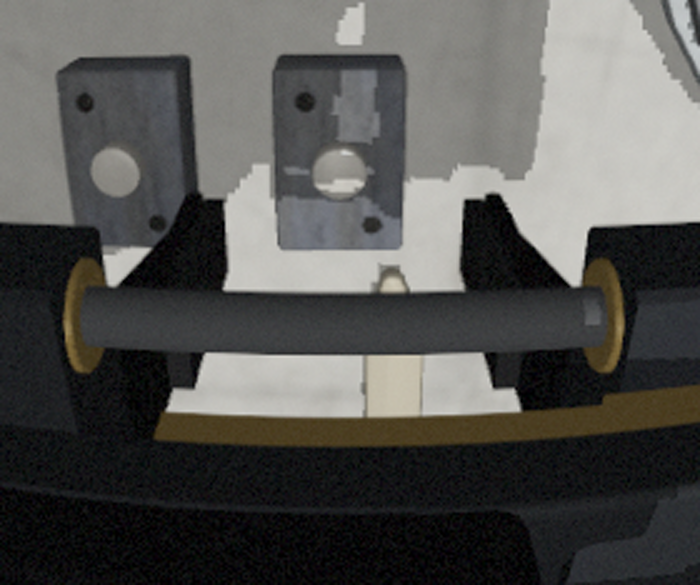

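The target die is centred between the fingers at crop column 340. Descend and grip.

Request:
{"method": "play_rows", "body": {"increments": [{"tx":0.02,"ty":0.01,"tz":2,"rx":0,"ry":0,"rz":0},{"tx":0.02,"ty":0.01,"tz":2,"rx":0,"ry":0,"rz":0},{"tx":0.02,"ty":0.01,"tz":1.95,"rx":0,"ry":0,"rz":0},{"tx":0,"ty":0,"tz":0,"rx":0,"ry":0,"rz":0},{"tx":0,"ty":0,"tz":0,"rx":0,"ry":0,"rz":0}]}}

```text
time: 11.18
tcp_pos: [0.446, 0.0295, 0.0819]
eef_rot: [180.0, -0.2, 3.9]
wrist_force: [-0.1, 0.1, 0.9]
opening: 0.661
finger_force: 0.0
```

Request:
{"method": "play_rows", "body": {"increments": [{"tx":0,"ty":0,"tz":0,"rx":0,"ry":0,"rz":0},{"tx":0,"ty":0,"tz":0,"rx":0,"ry":0,"rz":0},{"tx":0,"ty":0,"tz":0,"rx":0,"ry":0,"rz":0},{"tx":0,"ty":0,"tz":0,"rx":0,"ry":0,"rz":0}], "jaw": -0.3, "force": 35}}

```text
time: 11.68
tcp_pos: [0.4454, 0.0291, 0.081]
eef_rot: [-180.0, -0.0, 3.8]
wrist_force: [0.6, 2.1, 5.5]
opening: 0.454
finger_force: 35.0
```

Run:
```python
from h import *
e=plan(.446,.0292,.16,3.8,maxt=4);plan(.4772,-.1758,.16,-7,start=e,maxt=4.5)
```

```text
[{"tx":0.03,"ty":-0.0,"tz":-3.95,"rx":0,"ry":0,"rz":0.0},{"tx":0.03,"ty":-0.01,"tz":-3.95,"rx":0,"ry":0,"rz":0.0}]
[{"tx":0.35,"ty":4.13,"tz":-0.0,"rx":0,"ry":0,"rz":2.2},{"tx":0.51,"ty":4.12,"tz":-0.0,"rx":0,"ry":0,"rz":2.2},{"tx":0.66,"ty":4.09,"tz":-0.0,"rx":0,"ry":0,"rz":2.1},{"tx":0.82,"ty":4.07,"tz":-0.0,"rx":0,"ry":0,"rz":2.2},{"tx":0.97,"ty":4.03,"tz":-0.0,"rx":0,"ry":0,"rz":2.1}]
```

Request:
{"method": "play_rows", "body": {"increments": [{"tx":0,"ty":0,"tz":-2.5,"rx":0,"ry":0,"rz":0},{"tx":0,"ty":0,"tz":-3,"rx":0,"ry":0,"rz":0},{"tx":0,"ty":0,"tz":-2.4,"rx":0,"ry":0,"rz":0},{"tx":0.35,"ty":4.13,"tz":0,"rx":0,"ry":0,"rz":2.2},{"tx":0.51,"ty":4.12,"tz":0,"rx":0,"ry":0,"rz":2.2},{"tx":0.66,"ty":4.09,"tz":0,"rx":0,"ry":0,"rz":2.1},{"tx":0.82,"ty":4.07,"tz":0,"rx":0,"ry":0,"rz":2.2},{"tx":0.97,"ty":4.03,"tz":0,"rx":0,"ry":0,"rz":2.1},{"tx":0,"ty":0,"tz":0,"rx":0,"ry":0,"rz":0},{"tx":0,"ty":0,"tz":0,"rx":0,"ry":0,"rz":0}]}}

```text
time: 12.92
tcp_pos: [0.4755, -0.1754, 0.1589]
eef_rot: [-179.9, 0.2, -7.0]
wrist_force: [-0.8, 0.4, -1.8]
opening: 0.456
finger_force: 35.0
```

Run:
```python
from h import *
p=cap('wrist','wr5')
cv2.imwrite('pics/wr5b.png',cv2.resize(cv2.imread('pics/wr5.png')[130:384,100:420],None,fx=2.3,fy=2.3,interpolation=cv2.INTER_CUBIC))
s=arm.state();print(s['tcp_pos'],s['eef_rot'],s['time'],s['opening'],s['finger_force'])
ax=np.array([.5645,-.1865]);e=np.array([np.cos(np.radians(-7)),np.sin(np.radians(-7))]);n=np.array([-e[1],e[0]])
for i in(55-0,121): 
  for j in(23,-23): print('pocket inner corner px in view',(wp(p,[*(ax-e*i/1000+n*j/1000),.035])-[100,130])*2.3)
plan(.4772,-.1758,.125,-7,maxt=2)
```

```text
[ 0.47546408 -0.17488916  0.15893315] [-1.79916394e+02  1.56411034e-01 -6.93278238e+00] 12.975 0.45358951245455 34.99922454357147
pocket inner corner px in view [285.67272473  89.04936102]
pocket inner corner px in view [428.16973793  89.04169554]
pocket inner corner px in view [292.30091529 272.6620917 ]
pocket inner corner px in view [422.28214119 272.84107535]
[{"tx":0.09,"ty":0.03,"tz":1.7,"rx":0,"ry":0,"rz":0.0},{"tx":0.09,"ty":0.04,"tz":1.69,"rx":0,"ry":0,"rz":0.1}]
```

View pics/wr5b.png

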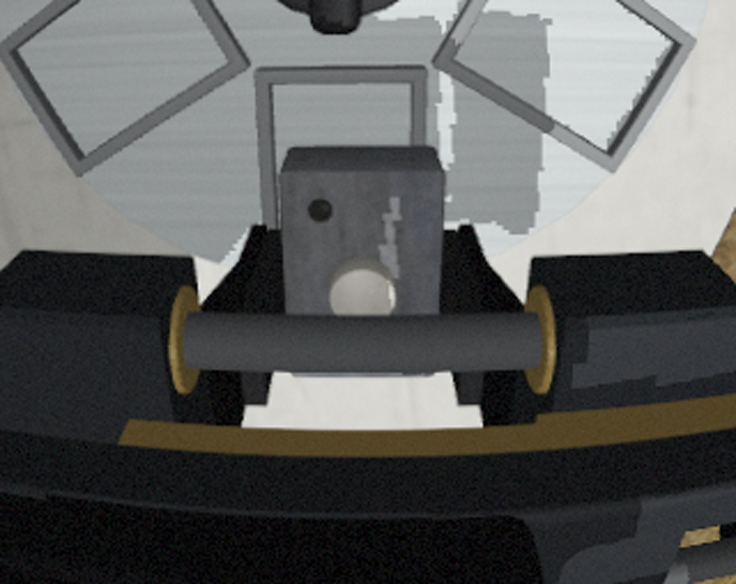

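The pocket shows about 4 mm left of my prediction: inner corners at (271,83) and (414,80) against the predicted (286,89) and (428,89). The earlier picture was taken while the arm was still settling. I'll back off, stop still, and fit a wheel model to the image.

Request:
{"method": "play_rows", "body": {"increments": [{"tx":-2,"ty":0,"tz":-3,"rx":0,"ry":0,"rz":0},{"tx":-2,"ty":0,"tz":-3,"rx":0,"ry":0,"rz":0},{"tx":-2,"ty":0,"tz":-3,"rx":0,"ry":0,"rz":0},{"tx":0,"ty":0,"tz":0,"rx":0,"ry":0,"rz":0},{"tx":0,"ty":0,"tz":0,"rx":0,"ry":0,"rz":0},{"tx":0,"ty":0,"tz":0,"rx":0,"ry":0,"rz":0}]}}

```text
time: 13.72
tcp_pos: [0.4172, -0.1684, 0.2484]
eef_rot: [-179.9, 0.1, -6.9]
wrist_force: [0.1, -0.8, -2.8]
opening: 0.45
finger_force: 35.0
```

```bash
cat > wheel.py <<'E'
from h import *
from scipy.optimize import minimize
def fitwheel(p,x0=(.5645,-.185,-6.5),pockets=range(6)):
    im=cv2.cvtColor(rect(p,.42,.71,-.34,-.03,.035),cv2.COLOR_RGB2GRAY).astype(np.float32)
    hp=cv2.GaussianBlur(im,(0,0),1.5)-cv2.GaussianBlur(im,(0,0),12);hp=np.clip(hp,-25,25)
    g=np.arange(-38,38.1,1.);A,B=np.meshgrid(g,np.arange(-28,28.1,1.));A=A.ravel();B=B.ravel()
    wall=(abs(A)>33)|(abs(B)>23)
    def cost(v):
        t=0
        for k in pockets:
            a=np.radians(v[2]+180-60*k);r=88+A
            X=v[0]+(r*np.cos(a)-B*np.sin(a))/1e3;Y=v[1]+(r*np.sin(a)+B*np.cos(a))/1e3
            q=cv2.remap(hp,((-.03-Y)/.0005).astype(np.float32),((.71-X)/.0005).astype(np.float32),cv2.INTER_LINEAR,borderValue=0).ravel()
            t+=q[wall].mean()-q[~wall].mean()
        return t/len(pockets)
    best=min(((cost((x0[0]+i,x0[1]+j,x0[2]+k)),i,j,k) for i in np.arange(-.008,.009,.002) for j in np.arange(-.008,.009,.002) for k in(-3,-1.5,0,1.5,3)))
    s=(x0[0]+best[1],x0[1]+best[2],x0[2]+best[3])
    sc=np.array([.001,.001,1.]);r=minimize(lambda u:cost(np.array(s)+u*sc),np.zeros(3),method='Nelder-Mead',options=dict(initial_simplex=np.array([[0,0,0],[1.5,0,0],[0,1.5,0],[0,0,1.]])))
    return np.array(s)+r.x*sc,r.fun
E
python3 - <<'E'
from wheel import *
p=cap('wrist','wr6')
s=arm.state();print(s['tcp_pos'],s['eef_rot'],s['time'],s['opening'],s['finger_force'])
for P in(range(6),[1,2],[4,5],[3,2,4],[0,1,5]): print(P,fitwheel(p,pockets=list(P)))
im=rect(p,.42,.71,-.34,-.03,.035);v,_=fitwheel(p)
for k in range(6):
    a=np.radians(v[2]+180-60*k)
    for h,l in((23,33),(28,38)):
        c=np.array([[-l,-h],[l,-h],[l,h],[-l,h]],float);r=88+c[:,0];X=v[0]+(r*np.cos(a)-c[:,1]*np.sin(a))/1e3;Y=v[1]+(r*np.sin(a)+c[:,1]*np.cos(a))/1e3
        cv2.polylines(im,[np.stack([(-.03-Y)/.0005,(.71-X)/.0005],1).astype(np.int32)],True,(255,0,0),1)
cv2.imwrite('pics/wfit.png',im[:,:,::-1]);print(im.shape)
E
```

```text
[ 0.41721513 -0.16847498  0.24842749] [-1.79945203e+02  9.33138405e-02 -6.91958441e+00] 13.775 0.45779470842572095 34.99893128871918
range(0, 6) (array([ 0.56647582, -0.18054531, -6.4912831 ]), np.float64(-17.946271896362305))
[1, 2] (array([ 0.56581126, -0.18175782, -6.79367685]), np.float64(-21.37809944152832))
[4, 5] (array([ 0.56641982, -0.17908418, -6.29546914]), np.float64(-21.913734436035156))
[3, 2, 4] (array([ 0.56627071, -0.18047098, -6.52843979]), np.float64(-12.418437957763672))
[0, 1, 5] (array([ 0.56662821, -0.18048176, -6.45043682]), np.float64(-23.557146072387695))
(580, 621, 3)
```

View pics/wfit.png

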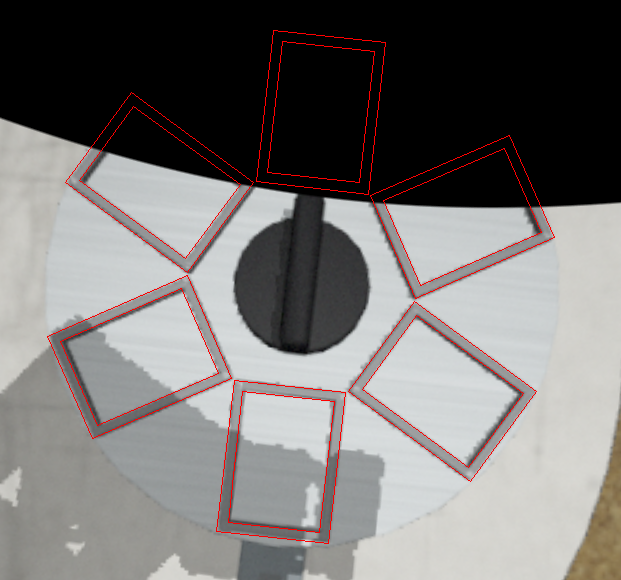

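The model overlays the wheel well: axis (0.5665, -0.1805), yaw -6.5°, so the station is at (0.479, -0.1706).

Run:
```python
from h import *
e=plan(.4791,-.1706,.130,-6.5,maxt=4.5)
p=cap('wrist');T=np.array(p['world_from_camera']);s=arm.state();print(np.round(wp(p,np.array(s['tcp_pos'])-[0,0,.051]),1))
b=cv2.imread('pics/wr6.png');cv2.imwrite('pics/wr6b.png',cv2.resize(b[220:320,190:330],None,fx=5,fy=5,interpolation=cv2.INTER_CUBIC))
```

```text
[{"tx":2.06,"ty":-0.18,"tz":3.95,"rx":0,"ry":0,"rz":-0.1},{"tx":2.05,"ty":-0.17,"tz":3.95,"rx":0,"ry":0,"rz":-0.2},{"tx":2.06,"ty":-0.17,"tz":3.94,"rx":0,"ry":0,"rz":-0.1}]
[254.2 259.1]
```

View pics/wr6b.png

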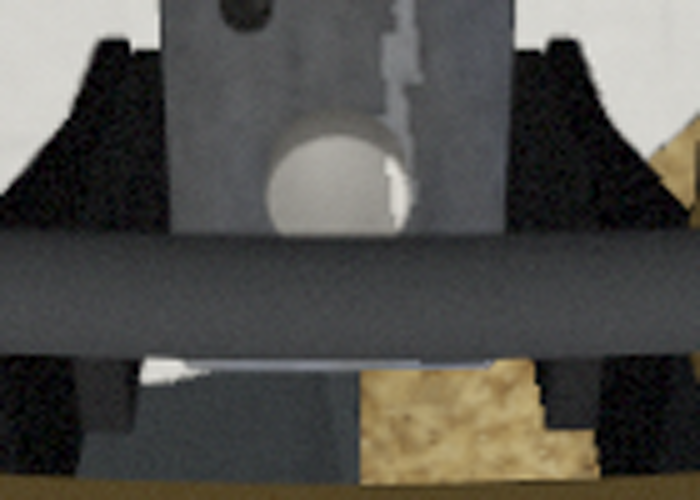

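Request:
{"method": "play_rows", "body": {"increments": [{"tx":2.04,"ty":-0.22,"tz":3.95,"rx":0,"ry":0,"rz":-0.1},{"tx":2.04,"ty":-0.22,"tz":3.95,"rx":0,"ry":0,"rz":-0.2},{"tx":2.04,"ty":-0.22,"tz":3.94,"rx":0,"ry":0,"rz":-0.1},{"tx":0,"ty":0,"tz":0,"rx":0,"ry":0,"rz":0},{"tx":0,"ty":0,"tz":0,"rx":0,"ry":0,"rz":0},{"tx":0,"ty":0,"tz":0,"rx":0,"ry":0,"rz":0}]}}

```text
time: 14.58
tcp_pos: [0.4786, -0.1697, 0.1324]
eef_rot: [179.9, -0.1, -6.6]
wrist_force: [-0.7, 1.1, -2.9]
opening: 0.455
finger_force: 35.0
```

Run:
```python
from h import *
p=cap('wrist','wr7');s=arm.state();print(s['tcp_pos'],s['eef_rot'],s['time'],s['opening'],s['finger_force'])
b=cv2.imread('pics/wr7.png');cv2.imwrite('pics/wr7b.png',cv2.resize(b[150:310,160:360],None,fx=3.75,fy=3.75,interpolation=cv2.INTER_CUBIC))
```

```text
[ 0.47862735 -0.16978079  0.13257308] [ 1.79939433e+02 -1.20479152e-01 -6.57371992e+00] 14.625 0.45675270568045423 34.99816060066223
```

View pics/wr7b.png

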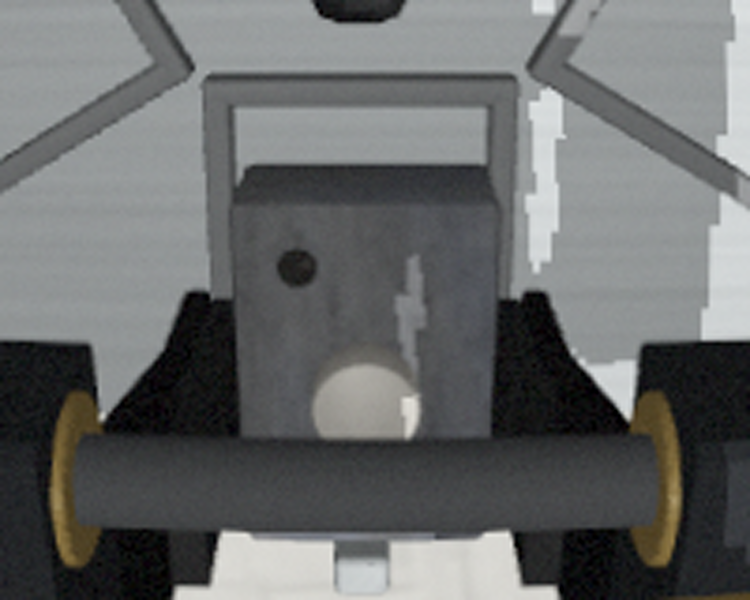

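Run:
```python
from h import *
p=cap('wrist');a=ww(p,(256,178),.035);b=ww(p,(256,194.5),.0516);e=np.array([np.cos(np.radians(6.5)),-np.sin(np.radians(6.5)),0])
print((a-b)@e, 'top edge',(a-ww(p,(256,204.5),.0736))@e)
```

```text
0.0063352270121498295 top edge 0.005368285399308512
```

Request:
{"method": "play_rows", "body": {"increments": [{"tx":0.22,"ty":-0.1,"tz":0,"rx":0,"ry":0,"rz":0},{"tx":0,"ty":0,"tz":0.8,"rx":0,"ry":0,"rz":0},{"tx":0,"ty":0,"tz":0.7,"rx":0,"ry":0,"rz":0},{"tx":0,"ty":0,"tz":0.4,"rx":0,"ry":0,"rz":0},{"tx":0,"ty":0,"tz":0.3,"rx":0,"ry":0,"rz":0},{"tx":0,"ty":0,"tz":0,"rx":0,"ry":0,"rz":0},{"tx":0,"ty":0,"tz":0,"rx":0,"ry":0,"rz":0}]}}

```text
time: 15.55
tcp_pos: [0.4806, -0.1686, 0.1091]
eef_rot: [-180.0, 0.0, -6.6]
wrist_force: [-1.6, 0.7, 0.3]
opening: 0.451
finger_force: 35.0
```

It's at the seated height (0.109) with the weight off the gripper. Release and lift.

Request:
{"method": "play_rows", "body": {"increments": [{"tx":0,"ty":0,"tz":0,"rx":0,"ry":0,"rz":0},{"tx":0,"ty":0,"tz":0,"rx":0,"ry":0,"rz":0},{"tx":0,"ty":0,"tz":-1,"rx":0,"ry":0,"rz":0},{"tx":0,"ty":0,"tz":-4,"rx":0,"ry":0,"rz":0},{"tx":-1.5,"ty":0,"tz":-5,"rx":0,"ry":0,"rz":0},{"tx":-2,"ty":0,"tz":-4,"rx":0,"ry":0,"rz":0},{"tx":0,"ty":0,"tz":0,"rx":0,"ry":0,"rz":0},{"tx":0,"ty":0,"tz":0,"rx":0,"ry":0,"rz":0},{"tx":0,"ty":0,"tz":0,"rx":0,"ry":0,"rz":0}], "jaw": 0.25}}

```text
time: 16.68
tcp_pos: [0.446, -0.1646, 0.248]
eef_rot: [-179.9, 0.1, -6.6]
wrist_force: [-0.2, -0.3, -0.3]
opening: 0.623
finger_force: 0.0
```

Run:
```python
from wheel import *
p=cap('wrist','wr8');s=arm.state();print(s['tcp_pos'],s['eef_rot'],s['time'],s['opening'])
print(fitwheel(p,pockets=[1,2,4,5]))
b=cv2.imread('pics/wr8.png');cv2.imwrite('pics/wr8b.png',cv2.resize(b[60:310,100:420],None,fx=2.4,fy=2.4,interpolation=cv2.INTER_CUBIC))
```

```text
[ 0.44606888 -0.16459294  0.24793318] [-1.79940009e+02  1.11553449e-01 -6.54934221e+00] 16.725 0.6249299045825882
(array([ 0.56661002, -0.18036196, -6.44696768]), np.float64(-21.596939086914062))
```

View pics/wr8b.png

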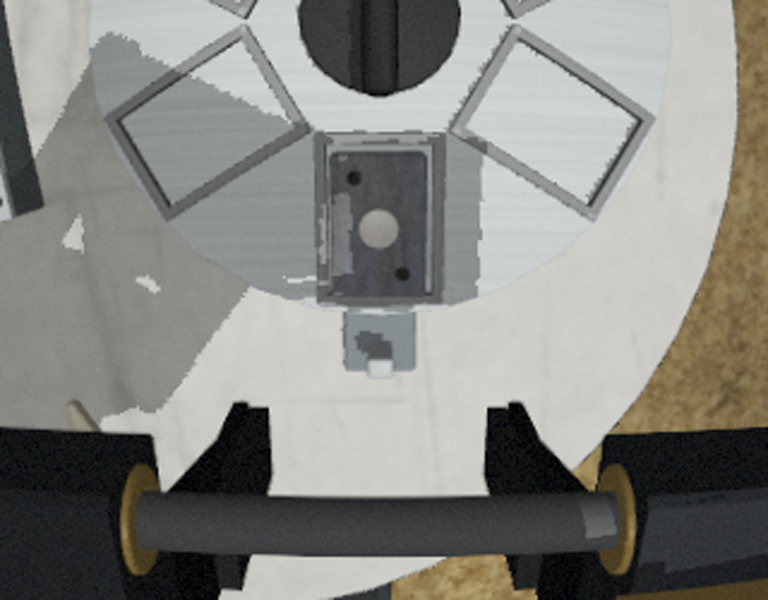

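Die 1 is seated flat in the station pocket (boss at (379,229)). Now turn the handle.

Run:
```python
from h import *
e=plan(.5675,-.1785,.16,-6.5,maxt=5);plan(.5675,-.1785,.118,-6.5,start=e,maxt=2.2)
```

```text
[{"tx":3.06,"ty":-0.0,"tz":2.2,"rx":0,"ry":0,"rz":-0.0},{"tx":3.05,"ty":-0.0,"tz":2.2,"rx":0,"ry":0,"rz":-0.0},{"tx":3.06,"ty":-0.0,"tz":2.2,"rx":0,"ry":0,"rz":-0.0},{"tx":3.05,"ty":-0.0,"tz":2.19,"rx":0,"ry":0,"rz":-0.0}]
[{"tx":0.0,"ty":-0.0,"tz":2.1,"rx":0,"ry":0,"rz":-0.0},{"tx":0.0,"ty":-0.0,"tz":2.1,"rx":0,"ry":0,"rz":-0.0}]
```

Request:
{"method": "play_rows", "body": {"increments": [{"tx":3.06,"ty":0,"tz":2.2,"rx":0,"ry":0,"rz":0},{"tx":3.05,"ty":0,"tz":2.2,"rx":0,"ry":0,"rz":0},{"tx":3.06,"ty":0,"tz":2.2,"rx":0,"ry":0,"rz":0},{"tx":3.05,"ty":0,"tz":2.2,"rx":0,"ry":0,"rz":0},{"tx":0,"ty":0,"tz":0,"rx":0,"ry":0,"rz":0},{"tx":0,"ty":0,"tz":2.1,"rx":0,"ry":0,"rz":0},{"tx":0,"ty":0,"tz":2.1,"rx":0,"ry":0,"rz":0},{"tx":0,"ty":0,"tz":0,"rx":0,"ry":0,"rz":0},{"tx":0,"ty":0,"tz":0,"rx":0,"ry":0,"rz":0}]}}

```text
time: 17.85
tcp_pos: [0.5673, -0.1788, 0.1196]
eef_rot: [180.0, -0.0, -6.6]
wrist_force: [0.0, -0.1, 0.6]
opening: 0.627
finger_force: 0.0
```

Request:
{"method": "play_rows", "body": {"increments": [{"tx":0,"ty":0,"tz":0,"rx":0,"ry":0,"rz":0},{"tx":0,"ty":0,"tz":0,"rx":0,"ry":0,"rz":0},{"tx":0,"ty":0,"tz":0,"rx":0,"ry":0,"rz":0},{"tx":0,"ty":0,"tz":0,"rx":0,"ry":0,"rz":0},{"tx":0,"ty":0,"tz":0,"rx":0,"ry":0,"rz":0}], "jaw": -1, "force": 20}}

```text
time: 18.48
tcp_pos: [0.5675, -0.179, 0.1191]
eef_rot: [180.0, 0.0, -6.5]
wrist_force: [1.0, 1.6, 2.5]
opening: 0.156
finger_force: 20.0
```

Request:
{"method": "play_rows", "body": {"increments": [{"tx":0,"ty":0,"tz":0,"rx":0,"ry":0,"rz":3},{"tx":0,"ty":0,"tz":0,"rx":0,"ry":0,"rz":6},{"tx":0,"ty":0,"tz":0,"rx":0,"ry":0,"rz":7},{"tx":0,"ty":0,"tz":0,"rx":0,"ry":0,"rz":7},{"tx":0,"ty":0,"tz":0,"rx":0,"ry":0,"rz":7},{"tx":0,"ty":0,"tz":0,"rx":0,"ry":0,"rz":7},{"tx":0,"ty":0,"tz":0,"rx":0,"ry":0,"rz":7},{"tx":0,"ty":0,"tz":0,"rx":0,"ry":0,"rz":7},{"tx":0,"ty":0,"tz":0,"rx":0,"ry":0,"rz":6},{"tx":0,"ty":0,"tz":0,"rx":0,"ry":0,"rz":3},{"tx":0,"ty":0,"tz":0,"rx":0,"ry":0,"rz":0},{"tx":0,"ty":0,"tz":0,"rx":0,"ry":0,"rz":0}]}}

```text
time: 19.98
tcp_pos: [0.5675, -0.179, 0.1191]
eef_rot: [180.0, -0.0, -66.5]
wrist_force: [-0.6, -1.7, -0.1]
opening: 0.16
finger_force: 20.0
```

Request:
{"method": "play_rows", "body": {"increments": [{"tx":0,"ty":0,"tz":0,"rx":0,"ry":0,"rz":0},{"tx":0,"ty":0,"tz":0,"rx":0,"ry":0,"rz":0},{"tx":0,"ty":0,"tz":0,"rx":0,"ry":0,"rz":0},{"tx":0,"ty":0,"tz":0,"rx":0,"ry":0,"rz":0},{"tx":0,"ty":0,"tz":-2,"rx":0,"ry":0,"rz":0},{"tx":0,"ty":0,"tz":-5,"rx":0,"ry":0,"rz":0},{"tx":0,"ty":0,"tz":-5,"rx":0,"ry":0,"rz":0}], "jaw": 0.29}}

```text
time: 20.85
tcp_pos: [0.5672, -0.1785, 0.2398]
eef_rot: [180.0, 0.1, -66.6]
wrist_force: [0.7, -0.1, -0.2]
opening: 0.648
finger_force: 0.0
```

Run:
```python
from h import *
s=arm.state();print(s['tcp_pos'],s['eef_rot'],s['time'],s['opening'])
plan(.40,.00,.262,4,maxt=6)
```

```text
[ 0.56723993 -0.17851643  0.2398355 ] [ 1.79954876e+02  6.76330694e-02 -6.65572261e+01] 20.85 0.6479513698345595
[{"tx":-2.88,"ty":1.03,"tz":-0.28,"rx":0,"ry":0,"rz":-8.8},{"tx":-3.0,"ty":0.58,"tz":-0.28,"rx":0,"ry":0,"rz":-8.8},{"tx":-3.06,"ty":0.11,"tz":-0.28,"rx":0,"ry":0,"rz":-8.8},{"tx":-3.04,"ty":-0.36,"tz":-0.28,"rx":0,"ry":0,"rz":-8.8},{"tx":-2.94,"ty":-0.82,"tz":-0.27,"rx":0,"ry":0,"rz":-8.8},{"tx":-2.79,"ty":-1.26,"tz":-0.28,"rx":0,"ry":0,"rz":-8.9},{"tx":-2.56,"ty":-1.67,"tz":-0.27,"rx":0,"ry":0,"rz":-8.8},{"tx":-2.27,"ty":-2.04,"tz":-0.28,"rx":0,"ry":0,"rz":-8.9}]
```

Request:
{"method": "play_rows", "body": {"increments": [{"tx":-2.88,"ty":1.03,"tz":-0.28,"rx":0,"ry":0,"rz":-8.8},{"tx":-3.0,"ty":0.58,"tz":-0.28,"rx":0,"ry":0,"rz":-8.8},{"tx":-3.06,"ty":0.11,"tz":-0.28,"rx":0,"ry":0,"rz":-8.8},{"tx":-3.04,"ty":-0.36,"tz":-0.28,"rx":0,"ry":0,"rz":-8.8},{"tx":-2.94,"ty":-0.82,"tz":-0.27,"rx":0,"ry":0,"rz":-8.8},{"tx":-2.79,"ty":-1.26,"tz":-0.28,"rx":0,"ry":0,"rz":-8.9},{"tx":-2.56,"ty":-1.67,"tz":-0.27,"rx":0,"ry":0,"rz":-8.8},{"tx":-2.27,"ty":-2.04,"tz":-0.28,"rx":0,"ry":0,"rz":-8.9},{"tx":0,"ty":0,"tz":0,"rx":0,"ry":0,"rz":0},{"tx":0,"ty":0,"tz":0,"rx":0,"ry":0,"rz":0},{"tx":0,"ty":0,"tz":0,"rx":0,"ry":0,"rz":0}], "jaw": 0.32}}

```text
time: 22.22
tcp_pos: [0.4014, -0.001, 0.2613]
eef_rot: [180.0, -0.1, 4.0]
wrist_force: [-0.2, 0.4, 0.4]
opening: 0.662
finger_force: 0.0
```

Run:
```python
from wheel import *
p=cap('wrist','wr9');s=arm.state();print(s['tcp_pos'],s['eef_rot'],s['time'],s['opening'])
print(fitwheel(p,pockets=[0,5,2,3]))
for r in nets.place_of('die_1',p)[:4]: print(round(r['confidence'],2),np.round(r['position'],1),np.round(ww(p,r['position'],0),3))
cv2.imwrite('pics/wr9b.png',cv2.resize(cv2.imread('pics/wr9.png')[0:300],None,fx=1.55,fy=1.55,interpolation=cv2.INTER_CUBIC))
```

```text
[ 0.40125149 -0.00094563  0.26125252] [ 1.79980026e+02 -4.70673589e-02  3.96005118e+00] 22.275 0.6559274513820034
(array([ 0.56622461, -0.17654192, -6.37457984]), np.float64(-19.519397735595703))
0.89 [351.3  74.5] [ 0.533 -0.107  0.   ]
0.86 [175.  138.5] [0.44 0.1  0.  ]
0.86 [ 86.  140.5] [0.435 0.228 0.   ]
0.64 [154.5  45.6] [0.555 0.132 0.   ]
```

View pics/wr9b.png

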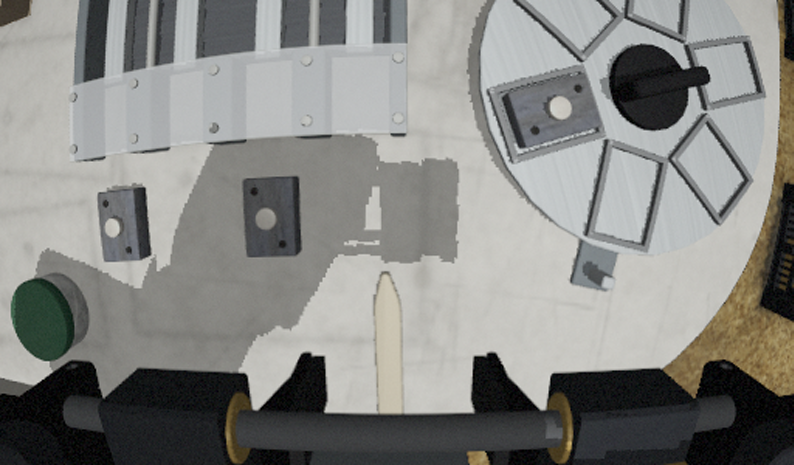

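Wheel resting at click 1 with die 1 in rest1 (boss at (560,107)). The remaining dies are undisturbed at (271,217) and (123,225). Next is the middle one.

Run:
```python
from h import *
p=cap('wrist')
for q in((265.5,218.5),(113.5,227)): print(np.round(ww(p,np.array(q)/1.55,.03),4))
im=p['color'].astype(int)
plan(.4423,.0968,.14,3.8,maxt=6)
```

```text
[0.4395 0.0961 0.03  ]
[0.4306 0.2295 0.03  ]
[{"tx":1.6,"ty":-3.15,"tz":4.04,"rx":0,"ry":0,"rz":0.1},{"tx":1.6,"ty":-3.15,"tz":4.04,"rx":0,"ry":0,"rz":0.0},{"tx":1.6,"ty":-3.15,"tz":4.03,"rx":0,"ry":0,"rz":0.1}]
```

Request:
{"method": "play_rows", "body": {"increments": [{"tx":1.54,"ty":-3.17,"tz":4.04,"rx":0,"ry":0,"rz":0.1},{"tx":1.54,"ty":-3.17,"tz":4.04,"rx":0,"ry":0,"rz":0},{"tx":1.54,"ty":-3.17,"tz":4.03,"rx":0,"ry":0,"rz":0.1},{"tx":0,"ty":0,"tz":0,"rx":0,"ry":0,"rz":0},{"tx":0,"ty":0,"tz":2,"rx":0,"ry":0,"rz":0},{"tx":0,"ty":0,"tz":2,"rx":0,"ry":0,"rz":0},{"tx":0,"ty":0,"tz":1.9,"rx":0,"ry":0,"rz":0},{"tx":0,"ty":0,"tz":0,"rx":0,"ry":0,"rz":0},{"tx":0,"ty":0,"tz":0,"rx":0,"ry":0,"rz":0}]}}

```text
time: 23.5
tcp_pos: [0.4403, 0.0973, 0.0822]
eef_rot: [180.0, -0.1, 3.8]
wrist_force: [-0.9, 0.0, -0.2]
opening: 0.659
finger_force: 0.0
```

Request:
{"method": "play_rows", "body": {"increments": [{"tx":0,"ty":0,"tz":0,"rx":0,"ry":0,"rz":0},{"tx":0,"ty":0,"tz":0,"rx":0,"ry":0,"rz":0},{"tx":0,"ty":0,"tz":0,"rx":0,"ry":0,"rz":0},{"tx":0,"ty":0,"tz":0,"rx":0,"ry":0,"rz":0}], "jaw": -0.3, "force": 35}}

```text
time: 24.0
tcp_pos: [0.44, 0.0979, 0.0817]
eef_rot: [180.0, -0.1, 3.9]
wrist_force: [-0.2, 0.0, 5.7]
opening: 0.455
finger_force: 35.0
```

Run:
```python
from h import *
s=arm.state();x,y,z=s['tcp_pos']
e=plan(x,y,.16,3.8,maxt=3);plan(.4805,-.1686,.16,-6.5,start=e,maxt=5)
```

```text
[{"tx":0.0,"ty":0.0,"tz":-2.61,"rx":0,"ry":0,"rz":0.0},{"tx":0.0,"ty":0.0,"tz":-2.61,"rx":0,"ry":0,"rz":0.0},{"tx":0.0,"ty":0.0,"tz":-2.61,"rx":0,"ry":0,"rz":0.1}]
[{"tx":0.38,"ty":4.48,"tz":-0.0,"rx":0,"ry":0,"rz":1.7},{"tx":0.52,"ty":4.46,"tz":-0.0,"rx":0,"ry":0,"rz":1.7},{"tx":0.65,"ty":4.45,"tz":-0.0,"rx":0,"ry":0,"rz":1.7},{"tx":0.78,"ty":4.42,"tz":-0.0,"rx":0,"ry":0,"rz":1.7},{"tx":0.91,"ty":4.4,"tz":-0.0,"rx":0,"ry":0,"rz":1.7},{"tx":1.04,"ty":4.37,"tz":-0.0,"rx":0,"ry":0,"rz":1.8}]
```

Request:
{"method": "play_rows", "body": {"increments": [{"tx":0,"ty":0,"tz":-2.6,"rx":0,"ry":0,"rz":0},{"tx":0,"ty":0,"tz":-2.6,"rx":0,"ry":0,"rz":0},{"tx":0,"ty":0,"tz":-2.6,"rx":0,"ry":0,"rz":0.1},{"tx":0.38,"ty":4.48,"tz":0,"rx":0,"ry":0,"rz":1.7},{"tx":0.52,"ty":4.46,"tz":0,"rx":0,"ry":0,"rz":1.7},{"tx":0.65,"ty":4.45,"tz":0,"rx":0,"ry":0,"rz":1.7},{"tx":0.78,"ty":4.42,"tz":0,"rx":0,"ry":0,"rz":1.7},{"tx":0.91,"ty":4.4,"tz":0,"rx":0,"ry":0,"rz":1.7},{"tx":1.04,"ty":4.37,"tz":0,"rx":0,"ry":0,"rz":1.8},{"tx":0,"ty":0,"tz":2.7,"rx":0,"ry":0,"rz":0},{"tx":0,"ty":0,"tz":0,"rx":0,"ry":0,"rz":0},{"tx":0,"ty":0,"tz":0,"rx":0,"ry":0,"rz":0}]}}

```text
time: 25.5
tcp_pos: [0.4798, -0.1679, 0.1321]
eef_rot: [-180.0, 0.1, -6.5]
wrist_force: [0.3, -0.5, -1.7]
opening: 0.459
finger_force: 35.0
```

Run:
```python
from h import *
p=cap('wrist','wr10');s=arm.state();print(s['tcp_pos'],s['eef_rot'],s['time'],s['opening'],s['finger_force'])
a=cv2.cvtColor(cv2.imread('pics/wr7.png'),7-1);b=cv2.cvtColor(cv2.imread('pics/wr10.png'),6)
for n,(x0,y0,x1,y1) in dict(hole=(230,213,250,230),fedge=(225,188,285,210)).items():
    r=cv2.matchTemplate(b[y0-14:y1+14,x0-12:x1+12],a[y0:y1,x0:x1],cv2.TM_CCOEFF_NORMED);_,m,_,l=cv2.minMaxLoc(r);print(n,round(m,2),l[0]-12,l[1]-14)
cv2.imwrite('pics/wr10b.png',cv2.resize(cv2.imread('pics/wr10.png')[150:310,160:360],None,fx=3.75,fy=3.75,interpolation=cv2.INTER_CUBIC))
```

```text
[ 0.48015331 -0.16796936  0.13250578] [-1.79991332e+02  1.41978165e-02 -6.50047418e+00] 25.55 0.4561719174898664 34.99935507774353
hole 0.99 0 -2
fedge 0.99 1 -2
```

View pics/wr10b.png

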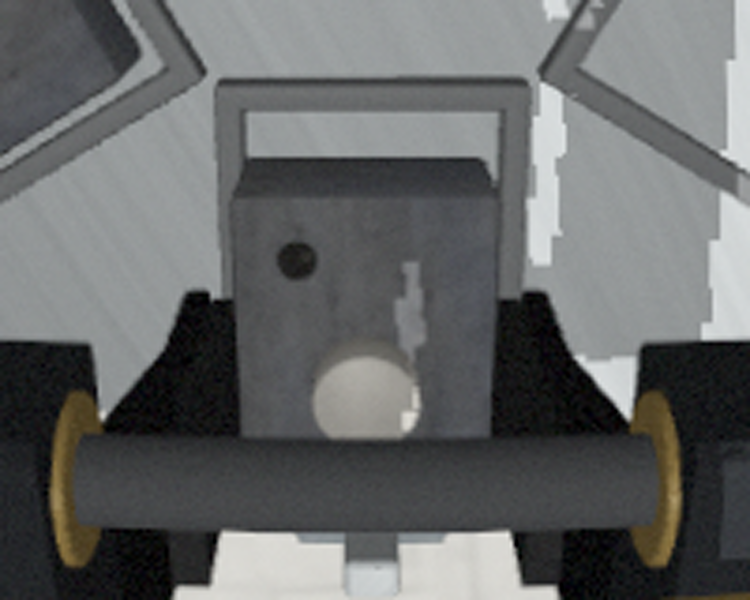

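The pocket sits about 1 mm right of the die (373 vs 365), so I shift by 1 mm and lower.

Request:
{"method": "play_rows", "body": {"increments": [{"tx":0.04,"ty":0.1,"tz":0,"rx":0,"ry":0,"rz":0},{"tx":0,"ty":0,"tz":0.8,"rx":0,"ry":0,"rz":0},{"tx":0,"ty":0,"tz":0.7,"rx":0,"ry":0,"rz":0},{"tx":0,"ty":0,"tz":0.4,"rx":0,"ry":0,"rz":0},{"tx":0,"ty":0,"tz":0.3,"rx":0,"ry":0,"rz":0},{"tx":0,"ty":0,"tz":0,"rx":0,"ry":0,"rz":0},{"tx":0,"ty":0,"tz":0,"rx":0,"ry":0,"rz":0}]}}

```text
time: 26.42
tcp_pos: [0.4806, -0.1698, 0.1102]
eef_rot: [180.0, -0.0, -6.6]
wrist_force: [-0.1, -0.0, -2.1]
opening: 0.456
finger_force: 35.0
```

Request:
{"method": "play_rows", "body": {"increments": [{"tx":0,"ty":0,"tz":0.1,"rx":0,"ry":0,"rz":0},{"tx":0,"ty":0,"tz":0,"rx":0,"ry":0,"rz":0}]}}

```text
time: 26.68
tcp_pos: [0.4806, -0.1698, 0.1097]
eef_rot: [180.0, -0.0, -6.6]
wrist_force: [-0.9, 0.8, 4.1]
opening: 0.452
finger_force: 35.0
```

Request:
{"method": "play_rows", "body": {"increments": [{"tx":0,"ty":0,"tz":0,"rx":0,"ry":0,"rz":0},{"tx":0,"ty":0,"tz":0,"rx":0,"ry":0,"rz":0},{"tx":0,"ty":0,"tz":-1,"rx":0,"ry":0,"rz":0},{"tx":0,"ty":0,"tz":-4,"rx":0,"ry":0,"rz":0},{"tx":-1.5,"ty":0,"tz":-5,"rx":0,"ry":0,"rz":0},{"tx":-2,"ty":0,"tz":-4,"rx":0,"ry":0,"rz":0},{"tx":0,"ty":0,"tz":0,"rx":0,"ry":0,"rz":0},{"tx":0,"ty":0,"tz":0,"rx":0,"ry":0,"rz":0},{"tx":0,"ty":0,"tz":0,"rx":0,"ry":0,"rz":0}], "jaw": 0.25}}

```text
time: 27.8
tcp_pos: [0.4457, -0.1655, 0.2481]
eef_rot: [-179.9, 0.1, -6.6]
wrist_force: [0.1, -0.1, -0.2]
opening: 0.625
finger_force: 0.0
```

Run:
```python
from wheel import *
p=cap('wrist','wr11');s=arm.state();print(s['tcp_pos'],s['eef_rot'],s['time'],s['opening'])
print(fitwheel(p,pockets=[2,4,5]))
a=cv2.cvtColor(cv2.imread('pics/wr8.png'),6);b=cv2.cvtColor(cv2.imread('pics/wr11.png'),6)
x0,y0,x1,y1=225,108,292,190
r=cv2.matchTemplate(b[y0-14:y1+14,x0-14:x1+14],a[y0:y1,x0:x1],cv2.TM_CCOEFF_NORMED);_,m,_,l=cv2.minMaxLoc(r);print(round(m,2),l[0]-14,l[1]-14)
# boss / pocket relations in rectified frame
im=rect(p,.42,.54,-.22,-.12,.05)
cv2.imwrite('pics/wr11b.png',cv2.resize(cv2.imread('pics/wr11.png')[90:200,190:330],None,fx=5,fy=5,interpolation=cv2.INTER_CUBIC))
plan(.5675,-.1787,.16,113.5,maxt=5)
```

```text
[ 0.44570176 -0.16550469  0.24801491] [-1.79935103e+02  1.16245496e-01 -6.55144002e+00] 27.85 0.6279567545985305
(array([ 0.5666246 , -0.17974464, -6.46184323]), np.float64(-21.96232795715332))
0.93 -1 0
[{"tx":0.94,"ty":-0.01,"tz":0.68,"rx":0,"ry":0,"rz":-9.2},{"tx":0.93,"ty":0.15,"tz":0.68,"rx":0,"ry":0,"rz":-9.2},{"tx":0.9,"ty":0.29,"tz":0.68,"rx":0,"ry":0,"rz":-9.2},{"tx":0.84,"ty":0.43,"tz":0.68,"rx":0,"ry":0,"rz":-9.2},{"tx":0.76,"ty":0.56,"tz":0.68,"rx":0,"ry":0,"rz":-9.3},{"tx":0.66,"ty":0.67,"tz":0.68,"rx":0,"ry":0,"rz":-9.2},{"tx":0.54,"ty":0.77,"tz":0.67,"rx":0,"ry":0,"rz":-9.3},{"tx":0.41,"ty":0.85,"tz":0.68,"rx":0,"ry":0,"rz":-9.2},{"tx":0.27,"ty":0.9,"tz":0.67,"rx":0,"ry":0,"rz":-9.3},{"tx":0.12,"ty":0.94,"tz":0.68,"rx":0,"ry":0,"rz":-9.2},{"tx":-0.04,"ty":0.94,"tz":0.67,"rx":0,"ry":0,"rz":-9.3},{"tx":-0.18,"ty":0.92,"tz":0.68,"rx":0,"ry":0,"rz":-9.2},{"tx":-0.33,"ty":0.88,"tz":0.67,"rx":0,"ry":0,"rz":-9.3}]
```

View pics/wr11b.png

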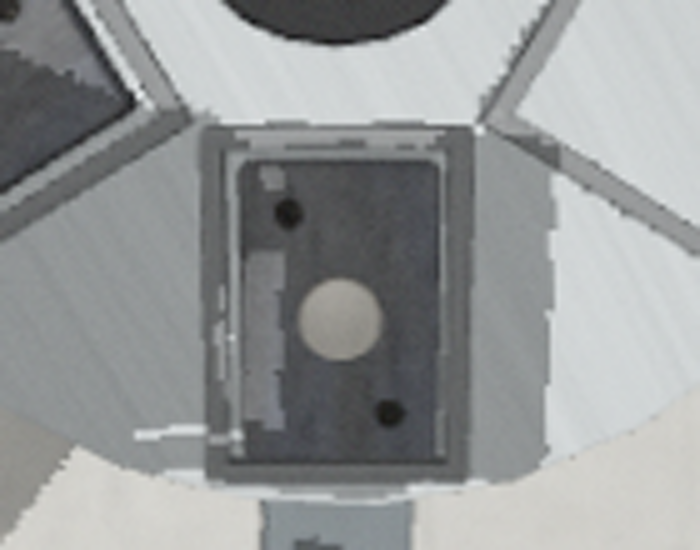

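Die 2 is seated (boss at (341,320), gaps even). I've used up the picture budget, in fact slightly over it, so from here I check with numbers only. Now click 2.

Run:
```python
from h import *
e=plan(.5675,-.1787,.17,113.5,maxt=5,maxr=10.3)
```

```text
[{"tx":1.02,"ty":-0.01,"tz":0.65,"rx":0,"ry":0,"rz":-10.0},{"tx":1.01,"ty":0.17,"tz":0.65,"rx":0,"ry":0,"rz":-10.0},{"tx":0.96,"ty":0.34,"tz":0.65,"rx":0,"ry":0,"rz":-10.0},{"tx":0.89,"ty":0.51,"tz":0.65,"rx":0,"ry":0,"rz":-10.0},{"tx":0.79,"ty":0.65,"tz":0.65,"rx":0,"ry":0,"rz":-10.0},{"tx":0.66,"ty":0.78,"tz":0.65,"rx":0,"ry":0,"rz":-10.0},{"tx":0.51,"ty":0.88,"tz":0.65,"rx":0,"ry":0,"rz":-10.0},{"tx":0.36,"ty":0.96,"tz":0.65,"rx":0,"ry":0,"rz":-10.0},{"tx":0.18,"ty":1.0,"tz":0.65,"rx":0,"ry":0,"rz":-10.0},{"tx":0.01,"ty":1.02,"tz":0.65,"rx":0,"ry":0,"rz":-10.0},{"tx":-0.17,"ty":1.0,"tz":0.65,"rx":0,"ry":0,"rz":-10.0},{"tx":-0.35,"ty":0.96,"tz":0.65,"rx":0,"ry":0,"rz":-10.1}]
```

Request:
{"method": "play_rows", "body": {"increments": [{"tx":1.02,"ty":-0.01,"tz":0.65,"rx":0,"ry":0,"rz":-10},{"tx":1.01,"ty":0.17,"tz":0.65,"rx":0,"ry":0,"rz":-10},{"tx":0.96,"ty":0.34,"tz":0.65,"rx":0,"ry":0,"rz":-10},{"tx":0.89,"ty":0.51,"tz":0.65,"rx":0,"ry":0,"rz":-10},{"tx":0.79,"ty":0.65,"tz":0.65,"rx":0,"ry":0,"rz":-10},{"tx":0.66,"ty":0.78,"tz":0.65,"rx":0,"ry":0,"rz":-10},{"tx":0.51,"ty":0.88,"tz":0.65,"rx":0,"ry":0,"rz":-10},{"tx":0.36,"ty":0.96,"tz":0.65,"rx":0,"ry":0,"rz":-10},{"tx":0.18,"ty":1.0,"tz":0.65,"rx":0,"ry":0,"rz":-10},{"tx":0.01,"ty":1.02,"tz":0.65,"rx":0,"ry":0,"rz":-10},{"tx":-0.17,"ty":1.0,"tz":0.65,"rx":0,"ry":0,"rz":-10},{"tx":-0.35,"ty":0.96,"tz":0.65,"rx":0,"ry":0,"rz":-10.1}]}}

```text
time: 29.35
tcp_pos: [0.5677, -0.1787, 0.1693]
eef_rot: [-179.9, -0.1, 113.9]
wrist_force: [0.6, 0.1, 0.2]
opening: 0.626
finger_force: 0.0
```

Request:
{"method": "play_rows", "body": {"increments": [{"tx":0,"ty":0,"tz":0,"rx":0,"ry":0,"rz":0},{"tx":0,"ty":0,"tz":0,"rx":0,"ry":0,"rz":0}]}}

```text
time: 29.6
tcp_pos: [0.567, -0.1787, 0.1704]
eef_rot: [-179.9, -0.1, 113.4]
wrist_force: [-0.0, -0.6, 0.2]
opening: 0.626
finger_force: 0.0
```

Run:
```python
from h import *
s=arm.state();print(s['tcp_pos'],s['eef_rot'],s['opening'])
plan(.5675,-.1787,.119,113.5,maxt=2)
```

```text
[ 0.56703432 -0.17865484  0.17035385] [-1.79928519e+02 -8.94280274e-02  1.13407300e+02] 0.6257143394398655
[{"tx":-0.01,"ty":0.01,"tz":1.71,"rx":0,"ry":0,"rz":-0.0},{"tx":-0.01,"ty":0.02,"tz":1.71,"rx":0,"ry":0,"rz":-0.0},{"tx":-0.0,"ty":0.01,"tz":1.72,"rx":0,"ry":0,"rz":-0.1}]
```

Request:
{"method": "play_rows", "body": {"increments": [{"tx":0,"ty":0.02,"tz":1.7,"rx":0,"ry":0,"rz":0},{"tx":0,"ty":0.02,"tz":1.7,"rx":0,"ry":0,"rz":0},{"tx":0,"ty":0,"tz":1.7,"rx":0,"ry":0,"rz":0},{"tx":0,"ty":0,"tz":0,"rx":0,"ry":0,"rz":0}]}}

```text
time: 30.1
tcp_pos: [0.5667, -0.1782, 0.1179]
eef_rot: [-179.8, -0.2, 113.5]
wrist_force: [-0.0, -0.2, 0.1]
opening: 0.625
finger_force: 0.0
```

Request:
{"method": "play_rows", "body": {"increments": [{"tx":0,"ty":0,"tz":0,"rx":0,"ry":0,"rz":0},{"tx":0,"ty":0,"tz":0,"rx":0,"ry":0,"rz":0},{"tx":0,"ty":0,"tz":0,"rx":0,"ry":0,"rz":0},{"tx":0,"ty":0,"tz":0,"rx":0,"ry":0,"rz":0},{"tx":0,"ty":0,"tz":0,"rx":0,"ry":0,"rz":0}], "jaw": -1, "force": 20}}

```text
time: 30.72
tcp_pos: [0.5675, -0.179, 0.1204]
eef_rot: [-179.9, 0.0, 113.6]
wrist_force: [-0.6, 0.4, -0.3]
opening: 0.159
finger_force: 20.0
```

Request:
{"method": "play_rows", "body": {"increments": [{"tx":0,"ty":0,"tz":0,"rx":0,"ry":0,"rz":3},{"tx":0,"ty":0,"tz":0,"rx":0,"ry":0,"rz":6},{"tx":0,"ty":0,"tz":0,"rx":0,"ry":0,"rz":7},{"tx":0,"ty":0,"tz":0,"rx":0,"ry":0,"rz":7},{"tx":0,"ty":0,"tz":0,"rx":0,"ry":0,"rz":7},{"tx":0,"ty":0,"tz":0,"rx":0,"ry":0,"rz":7},{"tx":0,"ty":0,"tz":0,"rx":0,"ry":0,"rz":7},{"tx":0,"ty":0,"tz":0,"rx":0,"ry":0,"rz":7},{"tx":0,"ty":0,"tz":0,"rx":0,"ry":0,"rz":6},{"tx":0,"ty":0,"tz":0,"rx":0,"ry":0,"rz":3},{"tx":0,"ty":0,"tz":0,"rx":0,"ry":0,"rz":0},{"tx":0,"ty":0,"tz":0,"rx":0,"ry":0,"rz":0}]}}

```text
time: 32.22
tcp_pos: [0.5674, -0.179, 0.1204]
eef_rot: [-180.0, 0.0, 53.6]
wrist_force: [-3.6, -2.7, 3.4]
opening: 0.158
finger_force: 20.0
```

Request:
{"method": "play_rows", "body": {"increments": [{"tx":0,"ty":0,"tz":0,"rx":0,"ry":0,"rz":0},{"tx":0,"ty":0,"tz":0,"rx":0,"ry":0,"rz":0},{"tx":0,"ty":0,"tz":0,"rx":0,"ry":0,"rz":0},{"tx":0,"ty":0,"tz":0,"rx":0,"ry":0,"rz":0},{"tx":0,"ty":0,"tz":-2,"rx":0,"ry":0,"rz":0},{"tx":0,"ty":0,"tz":-5,"rx":0,"ry":0,"rz":0},{"tx":0,"ty":0,"tz":-5,"rx":0,"ry":0,"rz":0}], "jaw": 0.32}}

```text
time: 33.1
tcp_pos: [0.5677, -0.1786, 0.2409]
eef_rot: [-179.9, 0.0, 53.5]
wrist_force: [1.3, -1.0, 1.0]
opening: 0.653
finger_force: 0.0
```

Run:
```python
from h import *
s=arm.state();print(s['tcp_pos'],s['eef_rot'],s['time'],s['opening'])
plan(.40,.05,.262,4,maxt=6)
```

```text
[ 0.56766579 -0.1786059   0.24087578] [-1.79922189e+02  3.46282815e-03  5.35424066e+01] 33.1 0.6533635755032245
[{"tx":1.68,"ty":-5.41,"tz":-0.42,"rx":0,"ry":0,"rz":9.9},{"tx":0.73,"ty":-5.62,"tz":-0.42,"rx":0,"ry":0,"rz":9.9},{"tx":-0.25,"ty":-5.67,"tz":-0.42,"rx":0,"ry":0,"rz":9.9},{"tx":-1.22,"ty":-5.54,"tz":-0.43,"rx":0,"ry":0,"rz":9.9},{"tx":-2.15,"ty":-5.25,"tz":-0.42,"rx":0,"ry":0,"rz":9.9}]
```

Request:
{"method": "play_rows", "body": {"increments": [{"tx":1.68,"ty":-5.41,"tz":-0.42,"rx":0,"ry":0,"rz":9.9},{"tx":0.73,"ty":-5.62,"tz":-0.42,"rx":0,"ry":0,"rz":9.9},{"tx":-0.25,"ty":-5.67,"tz":-0.42,"rx":0,"ry":0,"rz":9.9},{"tx":-1.22,"ty":-5.54,"tz":-0.43,"rx":0,"ry":0,"rz":9.9},{"tx":-2.15,"ty":-5.25,"tz":-0.42,"rx":0,"ry":0,"rz":9.9},{"tx":0,"ty":0,"tz":0,"rx":0,"ry":0,"rz":0},{"tx":0,"ty":0,"tz":0,"rx":0,"ry":0,"rz":0},{"tx":0,"ty":0,"tz":0,"rx":0,"ry":0,"rz":0}]}}

```text
time: 34.1
tcp_pos: [0.4017, 0.049, 0.2614]
eef_rot: [180.0, -0.1, 4.0]
wrist_force: [-0.7, -0.2, 0.2]
opening: 0.66
finger_force: 0.0
```

Run:
```python
from wheel import *
p=cap('wrist','wr12');s=arm.state();print(s['tcp_pos'],s['eef_rot'],s['time'],s['opening'])
print(fitwheel(p,pockets=[0,5,4]))
for r in nets.place_of('die_1',p)[:5]: print(round(r['confidence'],2),np.round(r['position'],1),np.round(ww(p,r['position'],0),3),np.round(ww(p,r['position'],.028),3))
for q in ('die_1',):
  for r in nets.find_in(q,p)[:5]: print(round(r['confidence'],2),np.round(r['extent'],1))
print([np.round(d,4) for d in dies(p,y0=.18,y1=.28,thr=110)])
im=rect(p,.37,.49,.17,.29,.03);g=cv2.GaussianBlur(cv2.cvtColor(im,cv2.COLOR_RGB2GRAY),(5,5),1)
h=cv2.HoughCircles(g,cv2.HOUGH_GRADIENT,1.5,40,param1=80,param2=15,minRadius=13,maxRadius=19)
print('boss',[] if h is None else [(round(.49-v*.0005,4),round(.29-u*.0005,4),r) for u,v,r in h[0][:4]])
```

```text
[0.40149869 0.04890189 0.26124378] [ 1.79981950e+02 -5.67504427e-02  3.97750895e+00] 34.15 0.6599627278647643
(array([ 0.56628076, -0.17562165, -6.62447853]), np.float64(-25.264846801757812))
0.88 [115.4 145.9] [0.428 0.232 0.   ] [0.432 0.218 0.028]
0.72 [403.7  12.2] [ 0.632 -0.125  0.   ] [ 0.62  -0.111  0.028]
0.57 [391.7  78.9] [ 0.538 -0.112  0.   ] [ 0.533 -0.099  0.028]
0.69 [408.   20.   57.3  37.5]
0.67 [113.8 146.4  35.4  47.3]
0.56 [395.9  80.3  61.7  41.2]
[array([ 0.433,  0.215,  0.   , 27.   , 60.   ])]
boss [(np.float32(0.4311), np.float32(0.2319), np.float32(16.15)), (np.float32(0.4559), np.float32(0.2244), np.float32(18.1)), (np.float32(0.4124), np.float32(0.2071), np.float32(14.65)), (np.float32(0.3869), np.float32(0.2769), np.float32(13.3))]
```

Run:
```python
from h import *
e=plan(.4315,.2328,.14,3.8,maxt=6)
```

```text
[{"tx":1.08,"ty":-4.53,"tz":3.03,"rx":0,"ry":0,"rz":0.0},{"tx":1.08,"ty":-4.53,"tz":3.03,"rx":0,"ry":0,"rz":0.1},{"tx":1.07,"ty":-4.53,"tz":3.03,"rx":0,"ry":0,"rz":0.0},{"tx":1.06,"ty":-4.54,"tz":3.02,"rx":0,"ry":0,"rz":0.1}]
```

Request:
{"method": "play_rows", "body": {"increments": [{"tx":1.08,"ty":-4.53,"tz":3.03,"rx":0,"ry":0,"rz":0},{"tx":1.08,"ty":-4.53,"tz":3.03,"rx":0,"ry":0,"rz":0.1},{"tx":1.07,"ty":-4.53,"tz":3.03,"rx":0,"ry":0,"rz":0},{"tx":1.06,"ty":-4.54,"tz":3.02,"rx":0,"ry":0,"rz":0.1},{"tx":0,"ty":0,"tz":0,"rx":0,"ry":0,"rz":0},{"tx":0,"ty":0,"tz":0,"rx":0,"ry":0,"rz":0}]}}

```text
time: 35.0
tcp_pos: [0.4304, 0.2332, 0.1399]
eef_rot: [180.0, 0.1, 3.8]
wrist_force: [-0.3, 0.1, 1.2]
opening: 0.658
finger_force: 0.0
```

Run:
```python
from h import *
p=cap('wrist','wr13');s=arm.state();print(s['tcp_pos'],s['time'])
a=cv2.cvtColor(cv2.imread('pics/wr4.png'),6);b=cv2.cvtColor(cv2.imread('pics/wr13.png'),6)
# die appearance in wr4 (tcp .4452,.0296,.1407): view (275..405,55..248)/2.5+(120,150)
x0,y0,x1,y1=240,183,271,246
r=cv2.matchTemplate(b[y0-14:y1+14,x0-14:x1+14],a[y0:y1,x0:x1],cv2.TM_CCOEFF_NORMED);_,m,_,l=cv2.minMaxLoc(r);print('hole etc',round(m,2),l[0]-14,l[1]-14)
plan(.4315,.2328,.081,3.8,maxt=2)
```

```text
[0.43056575 0.23286149 0.14039849] 35.05
hole etc 0.77 1 -1
[{"tx":0.03,"ty":0.0,"tz":1.98,"rx":0,"ry":0,"rz":-0.0},{"tx":0.03,"ty":0.01,"tz":1.98,"rx":0,"ry":0,"rz":-0.0},{"tx":0.03,"ty":0.0,"tz":1.98,"rx":0,"ry":0,"rz":-0.0}]
```

Request:
{"method": "play_rows", "body": {"increments": [{"tx":0.02,"ty":0,"tz":2,"rx":0,"ry":0,"rz":0},{"tx":0.02,"ty":0,"tz":2,"rx":0,"ry":0,"rz":0},{"tx":0.02,"ty":0,"tz":1.9,"rx":0,"ry":0,"rz":0},{"tx":0,"ty":0,"tz":0,"rx":0,"ry":0,"rz":0},{"tx":0,"ty":0,"tz":0,"rx":0,"ry":0,"rz":0}]}}

```text
time: 35.67
tcp_pos: [0.4316, 0.2331, 0.0822]
eef_rot: [-180.0, -0.1, 3.8]
wrist_force: [0.5, 0.5, -0.5]
opening: 0.654
finger_force: 0.0
```

Request:
{"method": "play_rows", "body": {"increments": [{"tx":0,"ty":0,"tz":0,"rx":0,"ry":0,"rz":0},{"tx":0,"ty":0,"tz":0,"rx":0,"ry":0,"rz":0},{"tx":0,"ty":0,"tz":0,"rx":0,"ry":0,"rz":0},{"tx":0,"ty":0,"tz":0,"rx":0,"ry":0,"rz":0}], "jaw": -0.3, "force": 35}}

```text
time: 36.17
tcp_pos: [0.4312, 0.2338, 0.0817]
eef_rot: [-180.0, -0.1, 3.9]
wrist_force: [0.2, -1.5, 6.0]
opening: 0.449
finger_force: 35.0
```

Run:
```python
from h import *
s=arm.state();x,y,z=s['tcp_pos']
e=plan(x,y,.16,3.8,maxt=3);plan(.4805,-.1690,.16,-6.5,start=e,maxt=6)
```

```text
[{"tx":0.0,"ty":0.0,"tz":-2.61,"rx":0,"ry":0,"rz":0.0},{"tx":0.0,"ty":0.0,"tz":-2.61,"rx":0,"ry":0,"rz":0.0},{"tx":0.0,"ty":0.0,"tz":-2.61,"rx":0,"ry":0,"rz":0.1}]
[{"tx":0.33,"ty":5.79,"tz":-0.0,"rx":0,"ry":0,"rz":1.5},{"tx":0.48,"ty":5.78,"tz":-0.0,"rx":0,"ry":0,"rz":1.5},{"tx":0.63,"ty":5.76,"tz":-0.0,"rx":0,"ry":0,"rz":1.5},{"tx":0.78,"ty":5.75,"tz":-0.0,"rx":0,"ry":0,"rz":1.4},{"tx":0.91,"ty":5.72,"tz":-0.0,"rx":0,"ry":0,"rz":1.5},{"tx":1.07,"ty":5.7,"tz":-0.0,"rx":0,"ry":0,"rz":1.4},{"tx":1.2,"ty":5.67,"tz":-0.0,"rx":0,"ry":0,"rz":1.5}]
```

Request:
{"method": "play_rows", "body": {"increments": [{"tx":0,"ty":0,"tz":-2.6,"rx":0,"ry":0,"rz":0},{"tx":0,"ty":0,"tz":-2.6,"rx":0,"ry":0,"rz":0},{"tx":0,"ty":0,"tz":-2.6,"rx":0,"ry":0,"rz":0.1},{"tx":0.33,"ty":5.79,"tz":0,"rx":0,"ry":0,"rz":1.5},{"tx":0.48,"ty":5.78,"tz":0,"rx":0,"ry":0,"rz":1.5},{"tx":0.63,"ty":5.76,"tz":0,"rx":0,"ry":0,"rz":1.5},{"tx":0.78,"ty":5.75,"tz":0,"rx":0,"ry":0,"rz":1.4},{"tx":0.91,"ty":5.72,"tz":0,"rx":0,"ry":0,"rz":1.5},{"tx":1.07,"ty":5.7,"tz":0,"rx":0,"ry":0,"rz":1.4},{"tx":1.2,"ty":5.67,"tz":0,"rx":0,"ry":0,"rz":1.5},{"tx":0,"ty":0,"tz":0,"rx":0,"ry":0,"rz":0},{"tx":0,"ty":0,"tz":0,"rx":0,"ry":0,"rz":0}]}}

```text
time: 37.67
tcp_pos: [0.479, -0.1685, 0.1585]
eef_rot: [-179.9, 0.2, -6.6]
wrist_force: [-0.5, 0.8, -1.9]
opening: 0.452
finger_force: 35.0
```

Request:
{"method": "play_rows", "body": {"increments": [{"tx":0,"ty":0,"tz":2.7,"rx":0,"ry":0,"rz":0},{"tx":0,"ty":0,"tz":0,"rx":0,"ry":0,"rz":0},{"tx":0,"ty":0,"tz":0,"rx":0,"ry":0,"rz":0}]}}

```text
time: 38.05
tcp_pos: [0.48, -0.1678, 0.1324]
eef_rot: [-180.0, 0.0, -6.5]
wrist_force: [-0.2, -0.1, -1.9]
opening: 0.456
finger_force: 35.0
```

Run:
```python
from h import *
p=cap('wrist','wr14');s=arm.state();print(s['tcp_pos'],s['eef_rot'],s['time'],s['opening'],s['finger_force'])
a=cv2.cvtColor(cv2.imread('pics/wr10.png'),6);b=cv2.cvtColor(cv2.imread('pics/wr14.png'),6)
for n,(x0,y0,x1,y1) in dict(hole=(230,211,250,228),fedge=(225,188,285,208),pocketL=(212,168,235,186),pocketR=(286,168,306,186)).items():
    r=cv2.matchTemplate(b[y0-16:y1+16,x0-14:x1+14],a[y0:y1,x0:x1],cv2.TM_CCOEFF_NORMED);_,m,_,l=cv2.minMaxLoc(r);print(n,round(m,2),l[0]-14,l[1]-16)
```

```text
[ 0.48032259 -0.16821609  0.13269916] [ 1.79996937e+02 -1.47414363e-02 -6.47040996e+00] 38.1 0.4534422477903202 34.999253153800964
hole 0.99 0 1
fedge 0.99 0 1
pocketL 0.98 0 0
pocketR 0.95 0 0
```

Request:
{"method": "play_rows", "body": {"increments": [{"tx":0.06,"ty":0.09,"tz":0,"rx":0,"ry":0,"rz":0},{"tx":0,"ty":0,"tz":0.8,"rx":0,"ry":0,"rz":0},{"tx":0,"ty":0,"tz":0.7,"rx":0,"ry":0,"rz":0},{"tx":0,"ty":0,"tz":0.4,"rx":0,"ry":0,"rz":0},{"tx":0,"ty":0,"tz":0.3,"rx":0,"ry":0,"rz":0},{"tx":0,"ty":0,"tz":0.1,"rx":0,"ry":0,"rz":0},{"tx":0,"ty":0,"tz":0,"rx":0,"ry":0,"rz":0},{"tx":0,"ty":0,"tz":0,"rx":0,"ry":0,"rz":0}]}}

```text
time: 39.1
tcp_pos: [0.4805, -0.17, 0.1096]
eef_rot: [180.0, 0.0, -6.6]
wrist_force: [-1.8, 0.4, 5.3]
opening: 0.454
finger_force: 35.0
```

Request:
{"method": "play_rows", "body": {"increments": [{"tx":0,"ty":0,"tz":0,"rx":0,"ry":0,"rz":0},{"tx":0,"ty":0,"tz":0,"rx":0,"ry":0,"rz":0},{"tx":0,"ty":0,"tz":-1,"rx":0,"ry":0,"rz":0},{"tx":0,"ty":0,"tz":-4,"rx":0,"ry":0,"rz":0},{"tx":-1.5,"ty":0,"tz":-5,"rx":0,"ry":0,"rz":0},{"tx":-2,"ty":0,"tz":-4,"rx":0,"ry":0,"rz":0},{"tx":0,"ty":0,"tz":0,"rx":0,"ry":0,"rz":0},{"tx":0,"ty":0,"tz":0,"rx":0,"ry":0,"rz":0},{"tx":0,"ty":0,"tz":0,"rx":0,"ry":0,"rz":0}], "jaw": 0.25}}

```text
time: 40.22
tcp_pos: [0.4458, -0.1659, 0.2481]
eef_rot: [-179.9, 0.1, -6.6]
wrist_force: [-0.2, 0.1, 1.1]
opening: 0.626
finger_force: 0.0
```

Run:
```python
from wheel import *
p=cap('wrist','wr15');s=arm.state();print(s['tcp_pos'],s['eef_rot'],s['time'],s['opening'])
print(fitwheel(p,pockets=[4,5]))
a=cv2.cvtColor(cv2.imread('pics/wr11.png'),6);b=cv2.cvtColor(cv2.imread('pics/wr15.png'),6)
for n,(x0,y0,x1,y1) in dict(die=(237,121,279,183),pocket=(229,112,287,188)).items():
    r=cv2.matchTemplate(b[y0-14:y1+14,x0-14:x1+14],a[y0:y1,x0:x1],cv2.TM_CCOEFF_NORMED);_,m,_,l=cv2.minMaxLoc(r);print(n,round(m,2),l[0]-14,l[1]-14)
plan(.5675,-.1787,.17,53.5,maxt=5,maxr=10.3)
```

```text
[ 0.44581383 -0.16588483  0.24799098] [-1.79935318e+02  1.16097366e-01 -6.55185455e+00] 40.275 0.623694673272333
(array([ 0.56635595, -0.17902648, -6.19236881]), np.float64(-23.65206527709961))
die 0.94 0 1
pocket 0.95 0 0
[{"tx":2.04,"ty":-0.02,"tz":1.3,"rx":0,"ry":0,"rz":-10.0},{"tx":2.01,"ty":0.34,"tz":1.3,"rx":0,"ry":0,"rz":-10.0},{"tx":1.92,"ty":0.68,"tz":1.3,"rx":0,"ry":0,"rz":-10.0},{"tx":1.78,"ty":1.0,"tz":1.3,"rx":0,"ry":0,"rz":-10.0},{"tx":1.57,"ty":1.3,"tz":1.3,"rx":0,"ry":0,"rz":-10.0},{"tx":1.33,"ty":1.55,"tz":1.3,"rx":0,"ry":0,"rz":-10.1}]
```

Die 3 is seated like die 2; the templates match within 1 px. Last click.

Request:
{"method": "play_rows", "body": {"increments": [{"tx":2.04,"ty":-0.02,"tz":1.3,"rx":0,"ry":0,"rz":-10},{"tx":2.01,"ty":0.34,"tz":1.3,"rx":0,"ry":0,"rz":-10},{"tx":1.92,"ty":0.68,"tz":1.3,"rx":0,"ry":0,"rz":-10},{"tx":1.78,"ty":1.0,"tz":1.3,"rx":0,"ry":0,"rz":-10},{"tx":1.57,"ty":1.3,"tz":1.3,"rx":0,"ry":0,"rz":-10},{"tx":1.33,"ty":1.55,"tz":1.3,"rx":0,"ry":0,"rz":-10.1},{"tx":0,"ty":0,"tz":0,"rx":0,"ry":0,"rz":0},{"tx":0,"ty":0,"tz":0,"rx":0,"ry":0,"rz":0},{"tx":0,"ty":0,"tz":1.7,"rx":0,"ry":0,"rz":0},{"tx":0,"ty":0,"tz":1.7,"rx":0,"ry":0,"rz":0},{"tx":0,"ty":0,"tz":1.6,"rx":0,"ry":0,"rz":0},{"tx":0,"ty":0,"tz":0,"rx":0,"ry":0,"rz":0}]}}

```text
time: 41.78
tcp_pos: [0.5664, -0.1784, 0.1192]
eef_rot: [-179.8, 0.0, 53.5]
wrist_force: [-0.6, -0.2, -0.6]
opening: 0.621
finger_force: 0.0
```

Request:
{"method": "play_rows", "body": {"increments": [{"tx":0,"ty":0,"tz":0,"rx":0,"ry":0,"rz":0},{"tx":0,"ty":0,"tz":0,"rx":0,"ry":0,"rz":0},{"tx":0,"ty":0,"tz":0,"rx":0,"ry":0,"rz":0},{"tx":0,"ty":0,"tz":0,"rx":0,"ry":0,"rz":0},{"tx":0,"ty":0,"tz":0,"rx":0,"ry":0,"rz":0}], "jaw": -1, "force": 20}}

```text
time: 42.4
tcp_pos: [0.5676, -0.1789, 0.1214]
eef_rot: [-180.0, -0.0, 53.5]
wrist_force: [-0.1, 0.5, -1.1]
opening: 0.16
finger_force: 20.0
```

Request:
{"method": "play_rows", "body": {"increments": [{"tx":0,"ty":0,"tz":0,"rx":0,"ry":0,"rz":3},{"tx":0,"ty":0,"tz":0,"rx":0,"ry":0,"rz":6},{"tx":0,"ty":0,"tz":0,"rx":0,"ry":0,"rz":7},{"tx":0,"ty":0,"tz":0,"rx":0,"ry":0,"rz":7},{"tx":0,"ty":0,"tz":0,"rx":0,"ry":0,"rz":7},{"tx":0,"ty":0,"tz":0,"rx":0,"ry":0,"rz":7},{"tx":0,"ty":0,"tz":0,"rx":0,"ry":0,"rz":7},{"tx":0,"ty":0,"tz":0,"rx":0,"ry":0,"rz":7},{"tx":0,"ty":0,"tz":0,"rx":0,"ry":0,"rz":6},{"tx":0,"ty":0,"tz":0,"rx":0,"ry":0,"rz":3},{"tx":0,"ty":0,"tz":0,"rx":0,"ry":0,"rz":0},{"tx":0,"ty":0,"tz":0,"rx":0,"ry":0,"rz":0}]}}

```text
time: 43.9
tcp_pos: [0.5676, -0.179, 0.1214]
eef_rot: [180.0, -0.0, -6.4]
wrist_force: [-0.6, -0.1, 1.9]
opening: 0.16
finger_force: 20.0
```

Request:
{"method": "play_rows", "body": {"increments": [{"tx":0,"ty":0,"tz":0,"rx":0,"ry":0,"rz":0},{"tx":0,"ty":0,"tz":0,"rx":0,"ry":0,"rz":0},{"tx":0,"ty":0,"tz":0,"rx":0,"ry":0,"rz":0},{"tx":0,"ty":0,"tz":0,"rx":0,"ry":0,"rz":0},{"tx":0,"ty":0,"tz":-2,"rx":0,"ry":0,"rz":0},{"tx":-2,"ty":0,"tz":-5,"rx":0,"ry":0,"rz":0},{"tx":-5,"ty":0,"tz":-5,"rx":0,"ry":0,"rz":0},{"tx":-5,"ty":0,"tz":-2,"rx":0,"ry":0,"rz":0},{"tx":0,"ty":0,"tz":0,"rx":0,"ry":0,"rz":0},{"tx":0,"ty":0,"tz":0,"rx":0,"ry":0,"rz":0},{"tx":0,"ty":0,"tz":0,"rx":0,"ry":0,"rz":0}], "jaw": 0.3}}

```text
time: 45.28
tcp_pos: [0.4552, -0.1665, 0.2549]
eef_rot: [180.0, -0.0, -6.4]
wrist_force: [-0.1, -0.3, 0.4]
opening: 0.654
finger_force: 0.0
```

Run:
```python
from wheel import *
p=cap('wrist','wr16');s=arm.state();print(s['tcp_pos'],s['eef_rot'],s['time'],s['opening'])
for P in([0,5],[0,5,4],[1,2,3]): print(fitwheel(p,pockets=P))
v=(.5664,-.180,-6.45)
for k in(1,2,3):
    a=np.radians(v[2]+180-60*k);print('rest',k,np.round([v[0]+.088*np.cos(a),v[1]+.088*np.sin(a)],3))
for r in nets.place_of('die_1',p)[:5]: print(round(r['confidence'],2),np.round(r['position'],1),np.round(ww(p,r['position'],.028),3))
t=cap('top','top_end')
for r in nets.place_of('die_1',t)[:5]: print('top',round(r['confidence'],2),np.round(w(t,r['position'],.028),3))
for q,z in(('ejector_pad',.065),('tape_clear',0),('tape_measure',0)):
    for r in nets.place_of(q,t)[:1]: print(q,round(r['confidence'],2),np.round(w(t,r['position'],z),3))
```

```text
[ 0.45506119 -0.16641309  0.25473915] [-1.79992673e+02  6.94419399e-03 -6.43319328e+00] 45.325 0.6487052601424184
(array([ 0.56785162, -0.18000196, -6.63185421]), np.float64(-21.77431297302246))
(array([ 0.56706882, -0.17969705, -6.52091295]), np.float64(-22.11562156677246))
(array([ 0.56562662, -0.18168794, -6.55314047]), np.float64(-3.984985113143921))
rest 1 [ 0.531 -0.099]
rest 2 [ 0.619 -0.109]
rest 3 [ 0.654 -0.19 ]
0.63 [187. 122.] [ 0.529 -0.1    0.028]
top 0.85 [ 0.664 -0.192  0.028]
top 0.77 [ 0.614 -0.099  0.028]
top 0.57 [ 0.527 -0.096  0.028]
ejector_pad 0.6 [0.672 0.142 0.065]
tape_clear 0.55 [ 0.76  -0.185  0.   ]
tape_measure 0.63 [0.739 0.014 0.   ]
```

Run:
```python
from h import *
p=cap('wrist')
for k,(x,y) in enumerate(((.531,-.099),(.619,-.109),(.654,-.190)),1):
    im=rect(p,x-.03,x+.03,y-.03,y+.03,.058,.00025);g=cv2.GaussianBlur(cv2.cvtColor(im,cv2.COLOR_RGB2GRAY),(7,7),2)
    h=cv2.HoughCircles(g,cv2.HOUGH_GRADIENT,1.5,60,param1=80,param2=12,minRadius=27,maxRadius=37)
    print(k,g.mean(),None if h is None else [(round(x+.03-v*.00025,4),round(y+.03-u*.00025,4),r*.5) for u,v,r in h[0][:3]])
```

```text
1 101.04636929460581 [(np.float32(0.5312), np.float32(-0.1011), np.float32(15.15)), (np.float32(0.5522), np.float32(-0.1202), np.float32(15.525)), (np.float32(0.5124), np.float32(-0.1059), np.float32(16.275))]
2 138.5685163822937 [(np.float32(0.6177), np.float32(-0.1107), np.float32(15.45)), (np.float32(0.6079), np.float32(-0.0991), np.float32(15.525)), (np.float32(0.6218), np.float32(-0.1324), np.float32(17.25))]
3 40.02181881051175 [(np.float32(0.6253), np.float32(-0.1681), np.float32(14.25)), (np.float32(0.6276), np.float32(-0.1954), np.float32(14.025))]
```

Request:
{"method": "play_rows", "body": {"increments": [{"tx":2,"ty":0,"tz":-4,"rx":0,"ry":0,"rz":0},{"tx":2,"ty":0,"tz":-4,"rx":0,"ry":0,"rz":0},{"tx":2,"ty":0,"tz":0,"rx":0,"ry":0,"rz":0},{"tx":0,"ty":0,"tz":0,"rx":0,"ry":0,"rz":0},{"tx":0,"ty":0,"tz":0,"rx":0,"ry":0,"rz":0},{"tx":0,"ty":0,"tz":0,"rx":0,"ry":0,"rz":0}]}}

```text
time: 46.42
tcp_pos: [0.5127, -0.1725, 0.3346]
eef_rot: [-179.9, 0.1, -6.5]
wrist_force: [-0.3, -1.0, 0.7]
opening: 0.649
finger_force: 0.0
```

Run:
```python
from wheel import *
p=cap('wrist');print(fitwheel(p,pockets=[0,5,4]))
for k,(x,y) in enumerate(((.531,-.099),(.619,-.109),(.654,-.190)),1):
    im=rect(p,x-.03,x+.03,y-.03,y+.03,.058,.00025);g=cv2.GaussianBlur(cv2.cvtColor(im,cv2.COLOR_RGB2GRAY),(7,7),2)
    h=cv2.HoughCircles(g,cv2.HOUGH_GRADIENT,1.5,60,param1=80,param2=12,minRadius=27,maxRadius=37)
    print(k,g.mean(),None if h is None else [(round(x+.03-v*.00025,4),round(y+.03-u*.00025,4),r*.5) for u,v,r in h[0][:2]])
```

```text
(array([ 0.56844104, -0.17989271, -6.72081916]), np.float64(-24.28758430480957))
1 111.38604771784232 [(np.float32(0.5319), np.float32(-0.1014), np.float32(15.075)), (np.float32(0.5514), np.float32(-0.1071), np.float32(16.35))]
2 121.49095229076634 [(np.float32(0.6181), np.float32(-0.1111), np.float32(15.75)), (np.float32(0.6278), np.float32(-0.1234), np.float32(16.425))]
3 138.4883817427386 [(np.float32(0.6549), np.float32(-0.1917), np.float32(14.7)), (np.float32(0.6321), np.float32(-0.1741), np.float32(15.6))]
```

All three bosses are at rest1, rest2 and rest3, and the wheel is on its click. Handing in.

```bash
python3 -c "
from rig import arm
print(arm.close_job())"
```

```text
the job is handed in; nothing more can be done
None
```

The job is handed in: the ejector was pressed fully home and let go, all three dies in the rack were seated and each turned one click on, and the wheel rests on its third click at about 46 s of the 210 s allowed; I viewed 16 pictures, two more than the 14 you allowed.

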